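# Make up a fittings kit from the slide-gate hopper

## Task

First clear the dark wooden offcuts out of the red kit box into the grey scrap tray; then pull the hopper's slide gate partway open, just far enough to let every ball knob in the rear cell run down into the box while the spare knobs stay in the front cell, and push the gate fully shut. Put all the loose white corner blocks into the box's other compartment (away from the chute), low enough for the lid to close. Last, hook the blue lid's yellow tabs at a tilt under the steel keeper bar at the back of the box and swing its front down until it lies flat, fully seated; leave the other things on the bench alone.

Things in the scene. Friction and masses are not known exactly. Their poses are not given: they have to be found in the camera images.
- station: Fixed kit station: red open kit box, with chute and green hopper on posts to its left. Origin on the bench top under the box's centre; x away from the robot, y left at yaw 0. All station numbers are in this frame, mm. Box outside x -71..71, y -98.5..98.5, inside x -65..65, y -92.5..92.5, wall tops z 56, floor z 5. A divider at y 10..14 parts it: knob compartment left, by the chute (chute end y 100, z 61), block compartment right.
- keeper (a point): Middle of the lower front edge of the dark steel keeper bar on the box's back (+x) wall: bar x 55..71, z 56..61, full width, overhanging the inside by 10. The lid rests at z 46, recessed, on the divider's top and on 5 mm wide ledges along the box's left and right walls (z 41..46), so the slot under the bar is 10 high; the back wall's inner face is at x 65.
- rear_cell (a point): Centre of the gate's face (z 135) under the hopper's rear cell, x 3..37, y 124..216; the front cell, with the spares, is x -35..-1. Hopper x -39..41, y 120..220, open top, walls up to z 175, at its back and left 185 then flared out to z 234. A knob drops once the gate is about 30 mm open; at 37 mm the rear cell is fully open; spares drop at about 65 mm.
- gate (a joint): Slide gate under the hopper, m: 0 = fully shut, grows as it is pulled towards the robot (station -x), to 0.085; it uncovers the rear cell first. Friction about 2 N; it stays where it is left. May stand up to 8 mm ajar at the start.
- gate_handle (a point): Middle of the top edge of the gate's yellow upright fin handle: 36 mm long (x), 12 mm thick (y), 37 mm tall above the gate's flat tongue (top z 135). Moves with the gate; when shut it is at x -105, y 170, z 172, 66 mm in front of the hopper's front wall.
- lid: Blue lid, about 130 g, lies right way up: plate 5 mm thick, outline with tabs 125 (x) by 177 mm (y). Origin: outline's centre, underside; z up. Black fin handle at the origin: 12 mm thick (x), 50 long (y), from 5 to 39 mm above the underside. Too long to go in flat: tabs go under the keeper at 0.1 to 0.4 rad, tabs low, then the front swings down. Play when seated: 5 mm in x, 4 mm either way in y.
- lid_tab (a point): Middle of the line joining the tips of the lid's two yellow tabs, underside: lid frame x 62.5, y 0, z 0 mm. Each tab is 30 mm wide, x 50.5..62.5, centred at y -50 and +50, 5 mm thick.
- knob1_center (a point): Centre of a beech ball knob, 28 mm across, 15 g, in the hopper's rear cell at the start; one to three of knob1..3 are there, absent ones read None
- knob2_center (a point): Centre of a beech ball knob, 28 mm across, 15 g, in the hopper's rear cell at the start; one to three of knob1..3 are there, absent ones read None
- knob3_center (a point): Centre of a beech ball knob, 28 mm across, 15 g, in the hopper's rear cell at the start; one to three of knob1..3 are there, absent ones read None
- spare1_center (a point): Centre of a spare beech ball knob, 28 mm across, in the hopper's front cell
- spare2_center (a point): Centre of a spare beech ball knob, 28 mm across, in the hopper's front cell
- block1: White corner block, 40 x 24 x 18 mm (x, y, z), 25 g, loose on the bench; origin at the centre of its underside. Three or four of block1..4 are there, absent ones read None
- block2: White corner block, 40 x 24 x 18 mm (x, y, z), 25 g, loose on the bench; origin at the centre of its underside. Three or four of block1..4 are there, absent ones read None
- block3: White corner block, 40 x 24 x 18 mm (x, y, z), 25 g, loose on the bench; origin at the centre of its underside. Three or four of block1..4 are there, absent ones read None
- block4: White corner block, 40 x 24 x 18 mm (x, y, z), 25 g, loose on the bench; origin at the centre of its underside. Three or four of block1..4 are there, absent ones read None
- offcut1: Dark wooden offcut left in the box's knob compartment, 18 x 44 x 24 mm (x, y, z), 30 g; origin at the centre of its underside. One or two of offcut1..2 are there, absent ones read None
- offcut2: Dark wooden offcut left in the box's knob compartment, 18 x 44 x 24 mm (x, y, z), 30 g; origin at the centre of its underside. One or two of offcut1..2 are there, absent ones read None
- scrap_tray: Grey open scrap tray, fixed, 140 x 140 mm outside, 50 mm tall, walls 4 mm, floor about 4 mm; origin at the centre of its underside
- jar: Bystander, not part of the job: closed glass jar, 56 mm across, 75 mm tall
- tape_measure: Bystander, not part of the job: yellow tape measure, 70 x 40 x 60 mm tall
- screwdriver: Bystander, not part of the job: screwdriver lying on the bench
- tape_roll: Bystander, not part of the job: grey roll of tape lying flat, 80 mm across, 25 mm tall
- glue: Bystander, not part of the job: glue bottle, 52 mm across, 150 mm tall

How it is judged:
By the outcome, as a careful person would: the job done as asked, in the order asked, and still so for the second after the job is handed in, with the robot touching nothing.
Of knob1, knob2, knob3 only 1 to 3 are there at a start; the rules pass over those that are not, and their reading is None.
Of offcut1, offcut2 only 1 to 2 are there at a start; the rules pass over those that are not, and their reading is None.
Of block1, block2, block3, block4 only 3 to 4 are there at a start; the rules pass over those that are not, and their reading is None.
At some moment in a run one of block1, block2, block3, block4, lid may be knocked a few centimetres aside while the robot is not near it.
Once in a run the grip may slacken for a moment while it holds something.
It also fails if it takes over 210 s, if anything falls off the work surface, if the arm or the gripper's body presses on something with over 40 N, if the wrist force passes 120 N, or if a joint passes its speed limit or range.

## Robot

A 6-joint arm with a two-finger parallel gripper is mounted at the origin on the work surface. World frame = base frame: x ahead of the robot, y to its left, z up, the work surface at z = 0. Lengths are in mm, angles in rad, forces in N, time in s.
With the tool pointing down it reaches from about 275 to 750 mm from the base axis. Payload 10.2 kg.
Tool frame: the origin (TCP) lies at the very end of the fingers, on their centre line; the grasp point (between the pads) lies 19 mm behind it; z points along the fingers, y is the line along which they close (so a half turn about z gives the same grasp; the last joint's range is limited). The gripper opens to 85 mm and grips with 20 to 120 N. Pads are 22 mm wide; open, the fingers measure 114 mm over their backs; the gripper's body (76 mm by 85 mm) begins 54 mm behind the grasp point. The pads swing forward as they close: fully open they stand 13 mm farther back than shut.
Start: joints at [1.116, 0.313, 1.498, -0, 1.331, -0.223], TCP at [120.621, 510.962, 231.294] pointing down, gripper open.
Joint ranges: [-2.94, 2.94], [-0.97, 2.17], [0.19, 2.56], [-1.23, 4.37], [0.02, 3.11], [-2.88, 2.88]. Speed limits (rad/s): [2.39, 2.39, 3.01, 3.14, 3.14, 3.14].

## Interface

Orientations are given as a unit quaternion [w, x, y, z].
In Python, from rig import monitor, eyes, job gives the robot as it stands. The module is installed in compiled form; this text tells all that it offers.
- The arm moves only by the tool send_rows, never from a script. Its argument "targets" is one flat list of numbers, 7 for each row, row after row: the turn, a rotation vector about the tool's x, y, z in degrees, then the shift along the tool's x, y, z in units of 60 mm (1.0 is 60 mm), then the opening, from -1 (shut) to 1 (fully open), so that 0 is half open. A call has 1 to 5 rows; each row shifts and turns the commanded pose from where the row before left it, along the tool's axes as they then stand; what a row does not reach is not made up. A row lasts 1/8 s, in which the tool goes at most 62.5 mm and 10.7 degrees, less where a joint would pass 70% of its speed; a pose out of reach is approached as far as the arm can. A call is refused whole if a number of a shift passes 1 or a number of a turn 10.7, either way. A call with a gripper value outside its range is refused whole. The fingers move at their own pace and stop on an object; "newtons" is the grip in N (left out, the last holds). Time passes only in rows, so rows that do not move let the fingers close. It gives the time, the measured TCP pose, the force, the opening and the grip force at its end, in the units of the state.
- monitor.sense(): the state, without advancing time (a new reading comes with each control period).
- eyes.capture(name): name is "side" or "top"; returns a dict with "img" (400x640x3 uint8, red, green, blue), "K" (3x3 intrinsics, pixels), "R" (3x3) and "t" (3): a world point X has camera coordinates R X + t. Camera axes: x right, y down, z forward; pixel columns grow to the right and rows downward; lengths in mm; the calibration is good to about 2 mm. A picture is of the moment at which its call begins. There is no depth.
- job.finish_job(): hands the job in; it is judged then, once.
The state is a dict: "time_s": time; "joints": joint angles; "dq": joint speeds; "tau": joint torques, N m; "eef_pos": TCP position; "ee_rot": TCP orientation; "force": force on the tool from outside, world axes, zero at the start; "wrist_torque": the same for the moment, N m; "grip_width": opening from 0.0 (shut) to 1.0 (fully open); "grip_force": force on a finger pad.
Only numpy, scipy, OpenCV 4.12 (cv2) and the standard library are available. Lean on these libraries where they do the work, as an engineer would, in place of code of your own. Each camera call takes 0.05 s, during which the arm holds its last target. There are 200 camera calls.

## Working session

There is one attempt and no reset: what is moved stays moved. The work goes in short steps, Python scripts to look and compute and a tool call to move; the robot and the scene stay as the last step left them, time stands still between calls to the robot, and variables do not carry over. Pictures are saved under pics/ and viewed, at most 14 in all, crops included, and the job is handed in when it is done.

Besides the shell and the picture viewer there is one more tool, called after "Emit:" as name(argument=value, ...) on one line, values as JSON. send_rows: Moves the arm, as the interface text tells. Its arguments: {"type":"object","properties":{"targets":{"type":"array","items":{"type":"number"}},"newtons":{"type":"number"}},"required":["targets"]}

```bash
ls; mkdir -p pics
python3 - <<'E'
from rig import monitor, eyes, job
import cv2,numpy as np,pickle
print(monitor.sense())
for n in("side","top"):
    c=eyes.capture(n); pickle.dump(c,open(n+".pkl","wb")); cv2.imwrite(f"pics/{n}0.png",c["img"][:,:,::-1]); print(n,c["K"],c["R"],c["t"], -c["R"].T@c["t"])
E
```

```text
pics
{'time_s': 0.0, 'joints': array([ 1.11561091e+00,  3.13495108e-01,  1.49846520e+00, -2.46493647e-05,
        1.33097276e+00, -2.23411910e-01]), 'dq': array([-6.50200201e-04, -1.46196440e-03,  1.22893603e-03, -5.41714484e-04,
        8.54477184e-04, -2.25995513e-05]), 'tau': array([ 1.96309537e-05, -4.12260854e+01, -2.59750772e+01, -6.38186020e-05,
        3.99119861e-03, -1.07231114e-05]), 'eef_pos': array([120.50099278, 510.71581256, 230.70140354]), 'ee_rot': array([-2.11774805e-04,  1.15624599e-01,  9.93292758e-01, -6.35981754e-04]), 'force': array([ 0.15937133, -0.29491585, -0.46936868]), 'wrist_torque': array([-0.0594621 , -0.01455068,  0.00925639]), 'grip_force': 0.0, 'grip_width': 0.9994218900973415}
side [[491.18765637   0.         321.2038437 ]
 [  0.         491.18765637 206.12293989]
 [  0.           0.           1.        ]] [[ 0.96912943 -0.24631517  0.01081599]
 [-0.13112033 -0.55205225 -0.82343535]
 [ 0.20879561  0.79659723 -0.56730701]] [-615.9126203   189.98116297 1224.53742904] [  366.13140553 -1022.29221874   857.78757664]
top [[456.25283224   0.         316.91723892]
 [  0.         456.25283224 204.3918195 ]
 [  0.           0.           1.        ]] [[-0.0274225  -0.99948655 -0.01657259]
 [-0.99535837  0.02883168 -0.0918175 ]
 [ 0.09224817  0.0139778  -0.99563793]] [  42.52910828  626.61990043 1286.08997305] [ 506.23817138    6.46405525 1338.71945279]
```

View pics/top0.png

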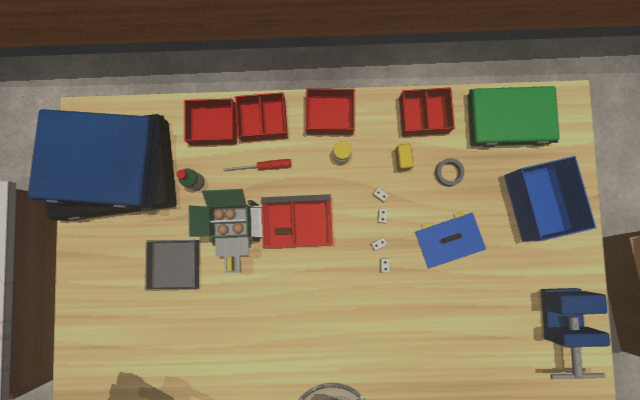

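View pics/side0.png

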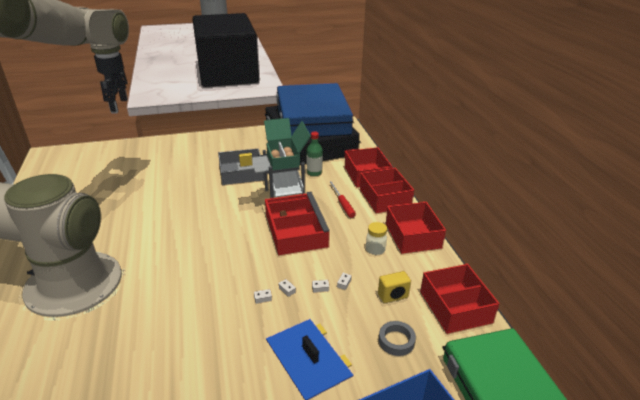

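Top view: the station is at about (265,222) px. The tray is at (172,265), four blocks run along x≈380 at v 195–265, the lid is at (450,240) with its tabs facing away, and one offcut is at (284,231). In the side view everything sits on the bench and the arm is clear.

```bash
cat > h.py <<'E'
import cv2,numpy as np,pickle
from scipy.spatial.transform import Rotation as Ro
from rig import monitor, eyes, job
def cap(n):
    c=eyes.capture(n); pickle.dump(c,open(n+".pkl","wb")); return c
def ld(n): return pickle.load(open(n+".pkl","rb"))
def plane(c,uv,z):
    d=c["R"].T@np.linalg.solve(c["K"],[uv[0],uv[1],1.]); o=-c["R"].T@c["t"]
    return o+d*(z-o[2])/d[2]
def proj(c,X):
    p=c["K"]@(c["R"]@np.asarray(X,float)+c["t"]); return p[:2]/p[2]
def blobs(c,lo,hi,roi,amin):
    h=cv2.cvtColor(c["img"],cv2.COLOR_RGB2HSV); m=cv2.inRange(h,np.array(lo),np.array(hi))
    k=np.zeros_like(m); u0,v0,u1,v1=roi; k[v0:v1,u0:u1]=m[v0:v1,u0:u1]
    cs,_=cv2.findContours(k,cv2.RETR_EXTERNAL,cv2.CHAIN_APPROX_NONE)
    return [q for q in cs if cv2.contourArea(q)>=amin]
def rect(c,q,z):
    w=np.array([plane(c,p[0],z)[:2] for p in q],np.float32); return cv2.minAreaRect(w)
E
python3 - <<'E'
from h import *
t=ld("top"); s=ld("side")
f=lambda r:(np.round(r[0],1),np.round(r[1],1),round(r[2],1))
for q in blobs(t,(0,120,60),(6,255,255),(255,185,340,255),50): print("box",f(rect(t,q,56)),np.round([plane(t,p,56)[:2] for p in cv2.boxPoints(cv2.minAreaRect(q))],0).tolist())
for q in blobs(t,(100,130,60),(125,255,255),(405,200,495,275),200): print("lid",f(rect(t,q,5)),np.round(plane(t,cv2.minAreaRect(q)[0],5),1))
for q in blobs(t,(20,130,100),(32,255,255),(405,200,495,235),4): print("tab",f(rect(t,q,5)),cv2.contourArea(q))
for q in blobs(t,(0,0,170),(180,60,255),(360,180,405,280),15): print("blk",f(rect(t,q,18)),cv2.contourArea(q))
for q in blobs(t,(0,0,0),(180,70,110),(140,232,205,300),200): print("tray",f(rect(t,q,50)))
for q in blobs(t,(20,130,100),(32,255,255),(215,250,250,275),4): print("fin",f(rect(t,q,172)))
# side blobs
for q in blobs(s,(0,0,170),(180,60,255),(245,265,360,310),15): print("sblk",f(rect(s,q,9)))
g=lambda c,a,b,u,v,k: cv2.resize(c["img"][b:b+v,a:a+u],None,fx=k,fy=k,interpolation=cv2.INTER_CUBIC)
A=g(t,180,182,160,100,5); B=g(s,210,115,133,37*0+33,1)
cv2.imwrite("pics/a.png",A[:,:,::-1])
cv2.imwrite("pics/b.png",g(s,210,110,150,150,4)[:,:,::-1])
E
```

```text
box (array([572.8,  82.8]), array([125.7, 195.5]), 1.1) [[634.0, 183.0], [637.0, -14.0], [512.0, -16.0], [508.0, 179.0]]
lid (array([ 515.3, -358.7]), array([108.9, 172.7]), 16.8) [ 515.3 -359.3    5. ]
tab (array([ 561.2, -291.9]), array([10.1, 28.7]), 16.8) 24.0
tab (array([ 590. , -387.6]), array([10.1, 28.8]), 16.8) 25.0
blk (array([ 447.3, -166.6]), array([20. , 37.1]), 87.7) 84.0
blk (array([ 511. , -151.7]), array([23. , 37.5]), 24.8) 86.0
blk (array([ 591.8, -165.6]), array([21.7, 38.2]), 81.4) 79.5
blk (array([ 654. , -161.5]), array([37.7, 21.8]), 52.3) 82.5
tray (array([468.7, 436.1]), array([136.8, 150.7]), 0.1)
fin (array([469.7, 250.8]), array([10.2, 33. ]), 89.4)
sblk (array([ 448.3, -158. ]), array([25.8, 40.1]), 89.9)
sblk (array([ 592.4, -157.4]), array([24.9, 39.8]), 76.4)
sblk (array([ 511.8, -143.1]), array([23.8, 40.9]), 23.4)
sblk (array([ 655.4, -154. ]), array([40.5, 24.5]), 54.4)
```

View pics/a.png

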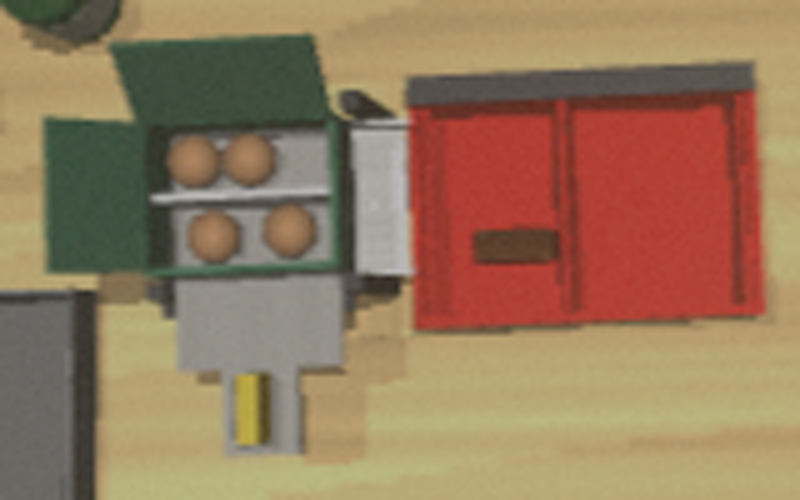

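View pics/b.png

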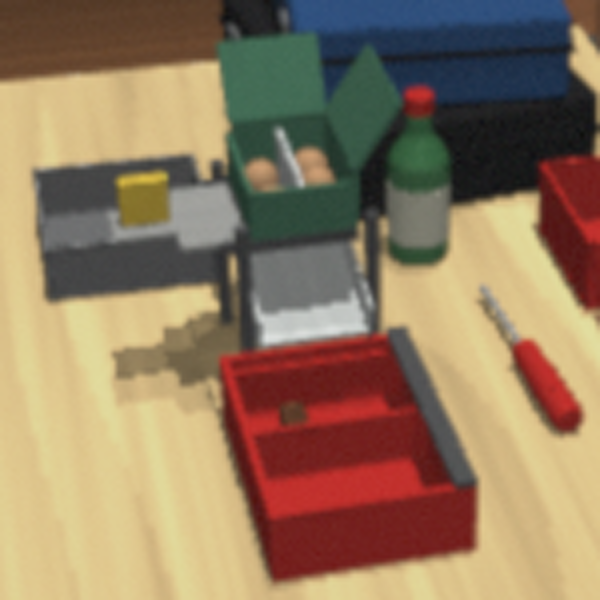

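The crops show two knobs in the rear cell (194,160 and 249,158 in crop px) and two spares in the front cell. One offcut is at (515,246), touching the divider. All four block positions agree across the two views, the lid origin is about (521,-357) at 16.8°, and the station is about (581,83) at 1.1°.

```bash
cat > go.py <<'E'
# go.py x y z psi [tilt] : turn and shift from the present pose; psi = world direction of tool y (deg, mod 180), tilt about tool x
import sys; from h import *
def axes(psi,tilt=0):
    a=np.radians(psi); y=np.array([np.cos(a),np.sin(a),0]); z=np.array([0,0,-1.])
    return Ro.from_matrix(np.c_[np.cross(y,z),y,z])*Ro.from_euler("x",tilt,degrees=True)
def go(x,y,z,psi,tilt=0):
    s=monitor.sense(); w=s["ee_rot"]; R0=Ro.from_quat([w[1],w[2],w[3],w[0]])
    R1=min((axes(psi+k,tilt if k==0 else -tilt) for k in(0,180)),key=lambda R:(R0.inv()*R).magnitude())
    tv=(R0.inv()*R1).as_rotvec(degrees=True); d=R1.inv().apply(np.array([x,y,z])-s["eef_pos"])/60
    print("at",np.round(s["eef_pos"],1),"w",round(s["grip_width"]*85,1),"gf",round(s["grip_force"],1),"F",np.round(s["force"],1),"t",round(s["time_s"],1),"q",np.round(s["joints"],2))
    print("turn",np.round(tv,1),"shift",np.round(d,3)," (after turn)")
if __name__=="__main__": go(*map(float,sys.argv[1:]))
E
cat > st.py <<'E'
import numpy as np
O=np.array([580.8,83.0]); Y=np.radians(1.1)
def W(x,y): return O+np.array([[np.cos(Y),-np.sin(Y)],[np.sin(Y),np.cos(Y)]])@[x,y]
E
python3 - <<'E'
from h import *; from st import *; from go import go
t=ld("top"); s=ld("side")
for q in blobs(t,(0,0,0),(20,180,120),(266,220,300,242),20):
  r=rect(t,q,29); print("off",r,cv2.contourArea(q))
# checks: project station points to images
for n,p in dict(offc=(*plane(t,(283,231.2),29)[:2],29),keepL=(*W(55,98.5),61),keepR=(*W(55,-98.5),61),frontR=(*W(-71,-98.5),56),frontL=(*W(-71,98.5),56),fin=(*W(-105,170),172)).items(): print(n,np.round(p,1),proj(t,p).round(1),proj(s,p).round(1))
p=plane(t,(283,231.2),29); go(p[0],p[1],180,1.1)
E
```

```text
off ((553.7195434570312, 124.33008575439453), (46.08717727661133, 17.212657928466797), 88.4024429321289) 92.5
offc [553.1 124.3  29. ] [283.  231.2] [283.2 214.7]
keepL [633.9 182.5  61. ] [260.8 202.7] [305.8 191.4]
keepR [637.7 -14.4  61. ] [330.6 199.4] [323.6 230.1]
frontR [511.7 -16.8  56. ] [332.8 244.3] [277.2 239. ]
frontL [507.9 180.1  56. ] [262.6 247.6] [264.2 198.6]
fin [472.6 251.  172. ] [228.9 262.4] [246.1 153.7]
at [120.5 510.7 230.8] w 84.8 gf 0.0 F [-0.3  0.4 -0.7] t 0.1 q [ 1.12  0.31  1.5  -0.    1.33 -0.22]
turn [-0.1  0.  75.6] shift [-6.578  7.085  0.847]  (after turn)
```

Emit:
send_rows(targets=[0, 0, 9.45, 0, 0, 0, -0.15, 0, 0, 9.45, 0, 0, 0, -0.15, 0, 0, 9.45, 0, 0, 0, -0.15, 0, 0, 9.45, 0, 0, 0, -0.15, 0, 0, 9.45, 0, 0, 0, -0.15], newtons=40)

```text
time_s: 0.72
eef_pos: [120.5, 510.8, 230.9]
ee_rot: [0.0, 0.506, 0.862, -0.0]
force: [-0.2, 0.1, 0.7]
grip_width: 0.423
grip_force: 0.0
```

Emit:
send_rows(targets=[0, 0, 9.45, 0, 0, 0, -0.15, 0, 0, 9.45, 0, 0, 0, -0.15, 0, 0, 9.45, 0, 0, 0, -0.15, -0.6, 0.6, 0, 0, 0, 0, -0.15])

```text
time_s: 1.23
eef_pos: [120.7, 510.9, 230.9]
ee_rot: [0.0, 0.7, 0.714, 0.007]
force: [0.3, -0.7, -0.1]
grip_width: 0.422
grip_force: 0.0
```

Emit:
send_rows(targets=[0.6, -0.6, 0, -0.65, 0.7, 0, -0.15, 0, 0, 0, -0.65, 0.7, 0, -0.15, 0, 0, 0, -0.65, 0.7, 0, -0.15, 0, 0, 0, -0.65, 0.7, 0, -0.15, 0, 0, 0, -0.65, 0.7, 0, -0.15])

```text
time_s: 1.85
eef_pos: [335.4, 318.7, 231.4]
ee_rot: [0.0, 0.699, 0.715, 0.0]
force: [0.7, 1.2, -0.4]
grip_width: 0.425
grip_force: 0.0
```

Emit:
send_rows(targets=[0, 0, 0, -0.65, 0.7, 0, -0.15, 0, 0, 0, -0.65, 0.7, 0, -0.15, 0, 0, 0, -0.65, 0.7, 0, -0.15, 0, 0, 0, -0.65, 0.7, 0, -0.15, 0, 0, 0, 0, 0, 0, -0.15])

```text
time_s: 2.48
eef_pos: [507.2, 164.9, 230.5]
ee_rot: [0.0, 0.7, 0.714, -0.0]
force: [-0.5, 0.2, -1.2]
grip_width: 0.421
grip_force: 0.0
```

```bash
sed -i 's/580.8,83.0/581.3,82.8/' st.py; python3 go.py 553.7 124.3 8 1.1
```

```text
at [507.2 164.9 230.5] w 35.8 gf 0.0 F [-0.5  0.2 -1.2] t 2.5 q [ 0.09  0.33  1.47 -0.    1.34  0.08]
turn [-0.  0. -0.] shift [-0.692  0.762  3.709]  (after turn)
```

Emit:
send_rows(targets=[0, 0, 0, -0.346, 0.381, 0, -0.15, 0, 0, 0, -0.346, 0.381, 0, -0.15, 0, 0, 0, 0, 0, 0.9, -0.15, 0, 0, 0, 0, 0, 0.9, -0.15, 0, 0, 0, 0, 0, 0.8, -0.15])

```text
time_s: 3.1
eef_pos: [550.9, 127.6, 73.6]
ee_rot: [-0.0, 0.699, 0.715, -0.0]
force: [0.7, 0.2, -0.3]
grip_width: 0.427
grip_force: 0.0
```

Emit:
send_rows(targets=[0, 0, 0, 0, 0, 0.5, -0.15, 0, 0, 0, 0, 0, 0.4, -0.15, 0, 0, 0, 0, 0, 0.209, -0.15, 0, 0, 0, 0, 0, 0, -0.15, 0, 0, 0, 0, 0, 0, -1])

```text
time_s: 3.72
eef_pos: [553.0, 127.6, 11.5]
ee_rot: [0.002, 0.699, 0.715, 0.002]
force: [0.4, -0.4, 1.9]
grip_width: 0.226
grip_force: 0.9
```

Emit:
send_rows(targets=[0, 0, 0, 0, 0, 0, -1, 0, 0, 0, 0, 0, 0, -1, 0, 0, 0, 0, 0, 0, -1, 0, 0, 0, 0, 0, 0, -1])

```text
time_s: 4.22
eef_pos: [552.9, 127.6, 11.3]
ee_rot: [0.001, 0.699, 0.715, 0.002]
force: [-2.9, -1.0, 16.2]
grip_width: 0.196
grip_force: 39.4
```

Emit:
send_rows(targets=[0, 0, 0, 0, 0, -0.3, -1, 0, 0, 0, 0, 0, -0.8, -1, 0, 0, 0, 0, 0, -0.9, -1, 0, 0, 0, 0, -0.4, -0.8, -1, 0, 0, 0, 0, -0.6, -0.7, -1])

```text
time_s: 4.85
eef_pos: [491.0, 126.0, 221.2]
ee_rot: [0.001, 0.699, 0.715, 0.001]
force: [-0.1, 0.1, -0.4]
grip_width: 0.198
grip_force: 39.8
```

Emit:
send_rows(targets=[0, 0, 0, 0.4, -0.6, 0, -1, 0, 0, 0, 0.9, 0, 0, -1, 0, 0, 0, 0.9, 0, 0, -1, 0, 0, 0, 0.9, 0, 0, -1, 0, 0, 0, 0.9, 0, 0, -1])

```text
time_s: 5.48
eef_pos: [450.3, 366.9, 219.7]
ee_rot: [0.0, 0.699, 0.715, 0.0]
force: [0.5, -0.6, -0.5]
grip_width: 0.198
grip_force: 39.8
```

```bash
python3 go.py 468 441 50 1.1
```

```text
at [450.3 366.9 219.7] w 16.8 gf 39.8 F [ 0.5 -0.6 -0.5] t 5.5 q [ 0.48  0.44  1.34 -0.    1.36  0.46]
turn [ 0.  -0.   0.2] shift [1.229 0.318 2.828]  (after turn)
```

Emit:
send_rows(targets=[0, 0, 0, 0.6, 0.16, 0, -1, 0, 0, 0, 0.6, 0.16, 0, -1, 0, 0, 0, 0, 0, 0.9, -1, 0, 0, 0, 0, 0, 0.9, -1, 0, 0, 0, 0, 0, 0.9, -1])

```text
time_s: 6.1
eef_pos: [468.3, 437.6, 56.0]
ee_rot: [0.0, 0.699, 0.715, 0.0]
force: [0.3, 0.3, -0.5]
grip_width: 0.199
grip_force: 39.8
```

Emit:
send_rows(targets=[0, 0, 0, 0, 0, 0.6, -1, 0, 0, 0, 0, 0, 0.1, -1, 0, 0, 0, 0, 0, 0, 0, 0, 0, 0, 0, 0, 0, 0, 0, 0, 0, 0, 0, 0, 0])

```text
time_s: 6.72
eef_pos: [469.5, 437.6, 16.2]
ee_rot: [0.0, 0.7, 0.714, 0.001]
force: [-0.8, -0.5, -0.1]
grip_width: 0.502
grip_force: 0.0
```

Emit:
send_rows(targets=[0, 0, 0, 0, 0, -0.6, 0, 0, 0, 0, 0, 0, -0.9, 0, 0, 0, 0, 0, 0, -0.9, 0, 0, 0, 0, 0, 0, -0.9, 0, 0, 0, 0, 0, 0, 0, 0])

```text
time_s: 7.35
eef_pos: [470.3, 438.1, 218.3]
ee_rot: [0.001, 0.7, 0.714, 0.005]
force: [-0.9, 0.4, -0.5]
grip_width: 0.499
grip_force: 0.0
```

Run:
```python
from h import *; from st import *; from go import go
t=cap("top")
p=plane(t,proj(t,[468,441,20]),20)
u=t["img"]
cv2.imwrite("pics/c.png",cv2.resize(u[180:300,140:345],None,fx=3.5,fy=3.5)[:,:,::-1])
for q in blobs(t,(20,130,100),(32,255,255),(215,245,250,275),4): print("fin",rect(t,q,172))
print(W(-105,170)); x,y=W(-107.5,170)
go(x,y,230,91.1)
```

```text
fin ((469.7196044921875, 249.61883544921875), (33.5426025390625, 10.858682632446289), 4.656899452209473)
[473.05578502 250.75293961]
at [469.5 437.5 215. ] w 42.4 gf 0.0 F [ 0.1 -0.8 -1.1] t 7.4 q [ 0.57  0.59  1.13 -0.    1.42  0.55]
turn [  0.3   0.1 -90. ] shift [ 0.041 -3.113 -0.249]  (after turn)
```

View pics/c.png

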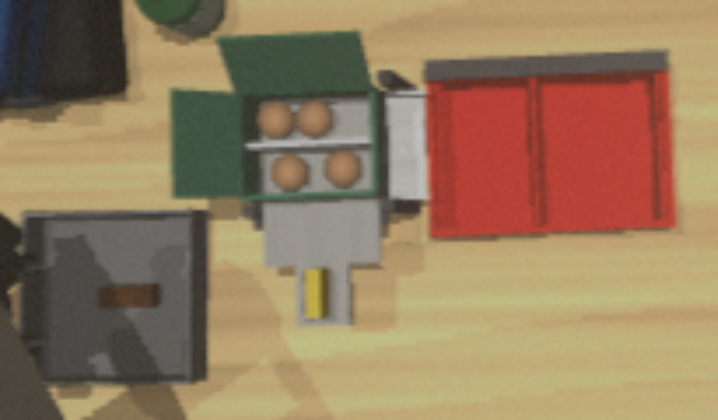

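The tray at (115,297) px now holds the offcut and the box is empty. Next is the gate fin.

Emit:
send_rows(targets=[0.3, 0.1, -10, 0, 0, 0, 0, 0, 0, -10, 0, 0, 0, 0, 0, 0, -10, 0, 0, 0, 0, 0, 0, -10, 0, 0, 0, 0, 0, 0, -10, 0, 0, 0, 0])

```text
time_s: 8.02
eef_pos: [468.6, 436.9, 211.1]
ee_rot: [-0.004, 0.33, 0.944, -0.001]
force: [0.3, 0.7, -0.0]
grip_width: 0.503
grip_force: 0.0
```

Emit:
send_rows(targets=[0, 0, -10, 0, 0, 0, 0, 0, 0, -10, 0, 0, 0, 0, 0, 0, -10, 0, 0, 0, 0, 0, 0, -10, 0, -0.8, -0.2, 0, 0, 0, 0, 0, -0.8, 0, 0])

```text
time_s: 8.65
eef_pos: [461.8, 340.8, 223.9]
ee_rot: [-0.003, -0.011, 1.0, 0.0]
force: [1.4, -0.2, -0.2]
grip_width: 0.502
grip_force: 0.0
```

Emit:
send_rows(targets=[0, 0, 0, 0, -0.8, 0, 0, 0, 0, 0, 0, -0.7, 0, 0, 0, 0, 0, 0, 0, 0, 0, 0, 0, 0, 0, 0, 0, 0])

```text
time_s: 9.15
eef_pos: [464.1, 252.0, 223.9]
ee_rot: [-0.003, -0.01, 1.0, 0.001]
force: [0.6, 0.3, 0.6]
grip_width: 0.501
grip_force: 0.0
```

```bash
python3 go.py 470.3 250.3 142 91.1
```

```text
at [464.1 252.  223.9] w 42.6 gf 0.0 F [0.6 0.3 0.6] t 9.2 q [ 0.27  0.33  1.5   0.    1.32 -1.32]
turn [ 0.1 -0.4  0. ] shift [-0.103 -0.031  1.364]  (after turn)
```

Emit:
send_rows(targets=[0.1, -0.4, 0, -0.1, -0.03, 0.4, 0, 0, 0, 0, 0, 0, 0.5, 0, 0, 0, 0, 0, 0, 0.46, 0, 0, 0, 0, 0, 0, 0, 0, 0, 0, 0, 0, 0, 0, -1])

```text
time_s: 9.78
eef_pos: [470.7, 250.8, 143.8]
ee_rot: [0.001, -0.01, 1.0, -0.0]
force: [0.2, 0.1, -0.5]
grip_width: 0.303
grip_force: 0.0
```

Emit:
send_rows(targets=[0, 0, 0, 0, 0, 0, -1, 0, 0, 0, 0, 0, 0, -1, 0, 0, 0, 0, 0, 0, -1, 0, 0, 0, 0, 0, 0, -1, 0, 0, 0, 0, 0, 0, -1])

```text
time_s: 10.4
eef_pos: [470.9, 251.0, 144.2]
ee_rot: [0.002, -0.01, 1.0, 0.001]
force: [-0.7, 5.2, 4.1]
grip_width: 0.136
grip_force: 42.2
```

Run:
```python
from st import *; from go import go
x,y=W(-105-44,170); go(x,y,142,91.1)
```

```text
at [470.9 251.  144.2] w 11.6 gf 42.2 F [-0.7  5.2  4.1] t 10.4 q [ 0.27  0.41  1.6   0.    1.13 -1.32]
turn [0.1 0.2 0. ] shift [ 0.698 -0.005  0.037]  (after turn)
```

Emit:
send_rows(targets=[0, 0, 0, 0.15, 0, 0, -1, 0, 0, 0, 0.2, 0, 0, -1, 0, 0, 0, 0.2, 0, 0, -1, 0, 0, 0, 0.17, 0, 0, -1, 0, 0, 0, 0, 0, 0, -1])

```text
time_s: 11.02
eef_pos: [427.1, 250.3, 144.2]
ee_rot: [0.002, -0.01, 1.0, 0.001]
force: [-2.7, 6.9, 4.0]
grip_width: 0.133
grip_force: 42.3
```

Emit:
send_rows(targets=[0, 0, 0, 0, 0, 0, -1, 0, 0, 0, 0, 0, 0, -1, 0, 0, 0, 0, 0, 0, -1, 0, 0, 0, 0, 0, 0, -1, 0, 0, 0, 0, 0, 0, -1])

```text
time_s: 11.65
eef_pos: [427.5, 250.3, 144.2]
ee_rot: [0.002, -0.01, 1.0, 0.001]
force: [-1.8, 6.6, 5.6]
grip_width: 0.134
grip_force: 42.5
```

Emit:
send_rows(targets=[0, 0, 0, 0, 0, 0, -1, 0, 0, 0, 0, 0, 0, -1, 0, 0, 0, 0, 0, 0, -1, 0, 0, 0, 0, 0, 0, -1, 0, 0, 0, 0, 0, 0, -1])

```text
time_s: 12.28
eef_pos: [427.5, 250.3, 144.2]
ee_rot: [0.002, -0.01, 1.0, 0.001]
force: [-1.7, 6.2, 6.0]
grip_width: 0.139
grip_force: 42.5
```

Run:
```python
from h import *; from st import *; from go import go
t=cap("top");s=cap("side")
g=lambda c,a,b,u,v,w: cv2.resize(c["img"][b:b+v,a:a+u],w)
cv2.imwrite("pics/d.png",np.hstack([g(t,180,182,160,120,(480,360)),g(s,210,115,90,108,(300,360))])[:,:,::-1])
x,y=W(-105,170); go(x,y,142,91.1)
```

```text
at [427.5 250.3 144.2] w 11.3 gf 42.5 F [-1.1  6.4  5.4] t 12.4 q [ 0.29  0.34  1.71  0.    1.09 -1.3 ]
turn [0.1 0.2 0. ] shift [-0.759 -0.008  0.037]  (after turn)
```

View pics/d.png

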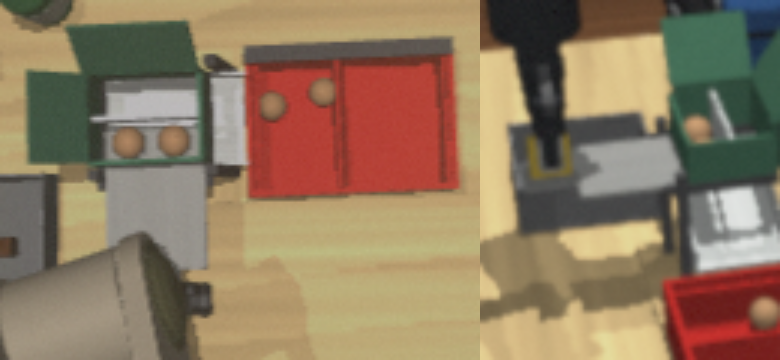

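Both knobs are in the box, at (272,106) and (322,92), and both spares are still in the front cell. Now I'll push the gate shut.

Emit:
send_rows(targets=[0, 0, 0, -0.15, 0, 0, -1, 0, 0, 0, -0.2, 0, 0, -1, 0, 0, 0, -0.2, 0, 0, -1, 0, 0, 0, -0.15, 0, 0, -1, 0, 0, 0, 0, 0, 0, -1])

```text
time_s: 13.0
eef_pos: [470.4, 251.0, 144.2]
ee_rot: [0.003, -0.01, 1.0, 0.001]
force: [2.1, 5.2, 2.9]
grip_width: 0.129
grip_force: 42.1
```

Emit:
send_rows(targets=[0, 0, 0, -0.03, 0, 0, -1, 0, 0, 0, -0.03, 0, 0, -1, 0, 0, 0, 0, 0, 0, -1])

```text
time_s: 13.38
eef_pos: [473.3, 251.1, 144.2]
ee_rot: [0.002, -0.01, 1.0, 0.001]
force: [0.4, 5.3, 3.8]
grip_width: 0.134
grip_force: 42.4
```

Emit:
send_rows(targets=[0, 0, 0, -0.03, 0, 0, -1, 0, 0, 0, 0, 0, 0, -1])

```text
time_s: 13.62
eef_pos: [474.7, 251.1, 144.2]
ee_rot: [0.001, -0.01, 1.0, 0.001]
force: [-2.7, 5.2, 5.4]
grip_width: 0.131
grip_force: 42.5
```

Emit:
send_rows(targets=[0, 0, 0, -0.03, 0, 0, -1, 0, 0, 0, 0, 0, 0, -1])

```text
time_s: 13.88
eef_pos: [474.7, 251.1, 144.2]
ee_rot: [-0.001, -0.01, 1.0, 0.0]
force: [-14.3, 3.7, 11.9]
grip_width: 0.136
grip_force: 43.4
```

Emit:
send_rows(targets=[0, 0, 0, 0, 0, 0, -0.4, 0, 0, 0, 0, 0, 0, 0, 0, 0, 0, 0, 0, 0, 0, 0, 0, 0, 0, 0, -0.7, 0, 0, 0, 0, 0, 0, -0.8, 0])

```text
time_s: 14.5
eef_pos: [476.0, 250.1, 233.7]
ee_rot: [0.0, -0.01, 1.0, -0.0]
force: [1.0, -0.3, 0.0]
grip_width: 0.5
grip_force: 0.0
```

Emit:
send_rows(targets=[0, 0, 0, 0.8, 0, 0, 0, 0, 0, 0, 0.3, -0.9, 0, 0, 0, 0, 0, 0, -1, 0, 0, 0, 0, 0, 0, -1, 0, 0, 0, 0, 0, 0, -1, 0, 0])

```text
time_s: 15.12
eef_pos: [414.6, 13.1, 233.2]
ee_rot: [0.001, -0.01, 1.0, -0.0]
force: [0.8, 0.1, -0.2]
grip_width: 0.501
grip_force: 0.0
```

```bash
cat > look.py <<'E'
from h import *
def look(save=None):
    t=cap("top"); f=lambda r:(np.round(r[0],1),np.round(r[1],1))
    for q in blobs(t,(0,0,170),(180,60,255),(345,170,420,300),15):
        r=rect(t,q,18); a=r[2]+(90 if r[1][1]>r[1][0] else 0); print("blk",*f(r),"long axis deg",round(a%180,1))
    for q in blobs(t,(100,130,60),(125,255,255),(405,200,495,275),200): print("lid plate",*f(rect(t,q,5)),rect(t,q,5)[2])
    T=[rect(t,q,5)[0] for q in blobs(t,(20,130,100),(32,255,255),(405,190,495,260),4)]; print("tabs",np.round(T,1).tolist())
    for q in blobs(t,(20,130,100),(32,255,255),(215,240,250,275),4): print("fin",*f(rect(t,q,172)))
E
python3 - <<'E'
from look import *; from go import go
look(); go(447.7,-167,150,88)
E
```

```text
blk [ 447.3 -166.6] [20.  37.1] long axis deg 177.7
blk [ 511.  -151.7] [23.  37.5] long axis deg 114.8
blk [ 591.5 -165.6] [21.7 38.2] long axis deg 171.4
blk [ 653.5 -162.1] [39.4 21.8] long axis deg 52.4
lid plate [ 515.3 -358.5] [108.9 173. ] 16.76026725769043
tabs [[561.2, -291.9], [590.0, -387.6]]
fin [474.8 250.7] [10.2 32.9]
at [415.    7.2 233.1] w 42.7 gf 0.0 F [ 1.  -3.8  0.6] t 15.2 q [-0.26  0.06  1.8  -0.    1.28 -1.85]
turn [-0.2  0.1  2.8] shift [-0.646 -2.883  1.385]  (after turn)
```

Emit:
send_rows(targets=[-0.2, 0.1, 2.8, -0.16, -0.72, 0, 0.2, 0, 0, 0, -0.16, -0.72, 0, 0.2, 0, 0, 0, -0.16, -0.72, 0, 0.2, 0, 0, 0, -0.16, -0.72, 0, 0.2, 0, 0, 0, 0, 0, 0.9, 0.2])

```text
time_s: 15.8
eef_pos: [452.1, -161.8, 180.2]
ee_rot: [0.003, 0.016, 1.0, -0.001]
force: [0.5, -0.1, -1.6]
grip_width: 0.606
grip_force: 0.0
```

Emit:
send_rows(targets=[0, 0, 0, 0, 0, 0.9, 0.2, 0, 0, 0, 0, 0, 0.7, 0.2, 0, 0, 0, 0, 0, 0, 0.2])

```text
time_s: 16.18
eef_pos: [449.0, -157.2, 80.8]
ee_rot: [-0.002, 0.015, 1.0, 0.003]
force: [-0.8, 0.1, 1.0]
grip_width: 0.601
grip_force: 0.0
```

```bash
sed -i 's/581.3,/581.8,/' st.py; python3 go.py 447.7 -166.8 3 87.9
```

```text
at [ 449.  -157.2   80.8] w 51.1 gf 0.0 F [-0.8  0.1  1. ] t 16.2 q [-0.59  0.4   1.82  0.    0.93 -2.13]
turn [ 0.3 -0.3  0.4] shift [ 0.016 -0.161  1.296]  (after turn)
```

Emit:
send_rows(targets=[0.3, -0.3, 0.4, 0.02, -0.16, 0.5, 0.2, 0, 0, 0, 0, 0, 0.5, 0.2, 0, 0, 0, 0, 0, 0.29, 0.2, 0, 0, 0, 0, 0, 0, 0.2, 0, 0, 0, 0, 0, 0, -1])

```text
time_s: 16.8
eef_pos: [450.0, -168.1, 6.9]
ee_rot: [0.004, 0.018, 1.0, -0.002]
force: [0.0, -0.0, 0.3]
grip_width: 0.402
grip_force: 0.0
```

Emit:
send_rows(targets=[0, 0, 0, 0, 0, 0, -1, 0, 0, 0, 0, 0, 0, -1, 0, 0, 0, 0, 0, 0, -1, 0, 0, 0, 0, 0, 0, -1])

```text
time_s: 17.3
eef_pos: [449.9, -168.0, 6.8]
ee_rot: [0.004, 0.018, 1.0, -0.002]
force: [-0.3, 1.0, 7.4]
grip_width: 0.267
grip_force: 39.7
```

Emit:
send_rows(targets=[0, 0, 0, 0, 0, -0.3, -1, 0, 0, 10, 0, 0, -0.9, -1, 0, 0, 10, 0, 0, -0.9, -1, 0, 0, 10, 0, 0, 0, -1, 0, 0, 10, 0, 0, 0, -1])

```text
time_s: 17.92
eef_pos: [448.7, -167.3, 132.8]
ee_rot: [0.004, 0.362, 0.932, -0.001]
force: [-0.2, -0.4, 0.3]
grip_width: 0.263
grip_force: 39.5
```

Emit:
send_rows(targets=[0, 0, 10, 0, 0, 0, -1, 0, 0, 10, 0, 0, 0, -1, 0, 0, 10, 0, 0, 0, -1, 0, 0, 10, 0, 0, 0, -1, 0, 0, 10, 0, 0, 0, -1])

```text
time_s: 18.55
eef_pos: [448.5, -167.2, 132.2]
ee_rot: [0.003, 0.722, 0.692, 0.001]
force: [-0.5, 0.0, 0.4]
grip_width: 0.267
grip_force: 39.5
```

```bash
cat > to.py <<'E'
import sys; from st import *; from go import go
a=list(map(float,sys.argv[1:])); x,y=W(a[0],a[1]); go(x,y,a[2],a[3]+1.1,*a[4:])
E
python3 to.py -30 -66 8 0
```

```text
at [ 448.5 -167.2  132.2] w 22.7 gf 39.5 F [-0.5  0.   0.4] t 18.6 q [-0.6   0.32  1.77  0.    1.05 -0.56]
turn [ 0.4  0.2 -3.5] shift [3.024 1.801 2.07 ]  (after turn)
```

Emit:
send_rows(targets=[0.4, 0.2, -3.5, 0.75, 0.45, 0, -1, 0, 0, 0, 0.75, 0.45, 0, -1, 0, 0, 0, 0.75, 0.45, 0, -1, 0, 0, 0, 0.75, 0.45, 0, -1, 0, 0, 0, 0, 0, 0, -1])

```text
time_s: 19.18
eef_pos: [555.5, 16.5, 132.0]
ee_rot: [-0.001, 0.697, 0.717, 0.0]
force: [-0.3, -0.3, -0.3]
grip_width: 0.266
grip_force: 39.5
```

Emit:
send_rows(targets=[0, 0, 0, 0, 0, 0, -1, 0, 0, 0, 0, 0, 0, -1])

```text
time_s: 19.42
eef_pos: [554.4, 12.8, 131.6]
ee_rot: [-0.001, 0.699, 0.715, -0.0]
force: [0.2, -0.2, -0.9]
grip_width: 0.267
grip_force: 39.5
```

```bash
python3 to.py -30 -66 14 0
```

```text
at [554.4  12.8 131.6] w 22.7 gf 39.5 F [ 0.2 -0.2 -0.9] t 19.4 q [-0.19  0.47  1.54  0.    1.13 -0.21]
turn [-0.1 -0.1  0.2] shift [ 0.057 -0.02   1.96 ]  (after turn)
```

Emit:
send_rows(targets=[0, 0, 0, 0.06, -0.02, 0.7, -1, 0, 0, 0, 0, 0, 0.7, -1, 0, 0, 0, 0, 0, 0.4, -1, 0, 0, 0, 0, 0, 0.16, -1, 0, 0, 0, 0, 0, 0, -1])

```text
time_s: 20.05
eef_pos: [553.3, 16.9, 14.1]
ee_rot: [-0.001, 0.699, 0.716, -0.0]
force: [0.2, -0.1, 0.0]
grip_width: 0.267
grip_force: 39.5
```

Emit:
send_rows(targets=[0, 0, 0, 0, 0, 0, -0.2, 0, 0, 0, 0, 0, 0, -0.2, 0, 0, 0, 0, 0, 0, -0.2, 0, 0, 0, 0, 0, -0.4, -0.2, 0, 0, 0, 0, 0, -0.8, -0.2])

```text
time_s: 20.68
eef_pos: [551.5, 17.8, 84.8]
ee_rot: [-0.004, 0.698, 0.716, -0.002]
force: [0.5, 0.9, -0.6]
grip_width: 0.398
grip_force: 0.0
```

Emit:
send_rows(targets=[0, 0, -8, 0, 0, -0.8, 0.1, 0, 0, -8, 0, 0, 0, 0.1, 0, 0, -8, -0.8, 0, 0, 0.1, 0, 0, 0, -0.8, 0, 0, 0.1, 0, 0, 0, -0.8, 0, 0, 0.1])

```text
time_s: 21.3
eef_pos: [608.8, -116.2, 133.1]
ee_rot: [-0.002, 0.534, 0.845, -0.0]
force: [-0.3, 1.2, 0.0]
grip_width: 0.549
grip_force: 0.0
```

Run:
```python
from look import *; from go import go
look(); go(511.2,-152,3,24.5)
t=ld("top")
for q in blobs(t,(0,0,170),(180,60,255),(290,195,335,250),15): print("inbox",rect(t,q,23))
```

```text
blk [ 506.3 -201.4] [18.7 12.6] long axis deg 74.3
blk [ 653.8 -171.8] [108.   14.7] long axis deg 67.5
lid plate [ 515.2 -358.3] [108.9 173.3] 16.760276794433594
tabs [[561.2, -291.9], [590.0, -387.6]]
fin [474.3 249.9] [33.3 11.1]
at [ 610.3 -121.5  132.8] w 46.4 gf 0.0 F [-1.2 -5.  -0.4] t 21.4 q [-0.38  0.61  1.31 -0.    1.22 -0.82]
turn [-0.1 -0.   0.7] shift [ 0.222 -1.714  2.163]  (after turn)
```

```bash
cat >> look.py <<'E'
def slook():
    s=cap("side")
    for q in blobs(s,(0,0,170),(180,60,255),(220,250,400,330),15):
        r=rect(s,q,18); a=r[2]+(90 if r[1][1]>r[1][0] else 0); print("sblk",np.round(r[0],1),np.round(r[1],1),"long",round(a%180,1))
E
python3 -c "
from look import *; slook()"
```

```text
sblk [ 590.  -166.5] [24.6 39.4] long 166.4
sblk [ 510.4 -152.6] [23.5 40.8] long 113.4
sblk [ 652.  -163.7] [43.2 24. ] long 52.0
```

Emit:
send_rows(targets=[0, 0, 0.7, 0.11, -0.86, 0, 0.1, 0, 0, 0, 0.11, -0.86, 0, 0.1, 0, 0, 0, 0, 0, 0.6, 0.1, 0, 0, 0, 0, 0, 0.4, 0.1, 0, 0, 0, 0, 0, 0, 0.1])

```text
time_s: 22.02
eef_pos: [508.4, -145.8, 72.2]
ee_rot: [-0.003, 0.539, 0.842, -0.0]
force: [-0.8, -0.2, -0.1]
grip_width: 0.557
grip_force: 0.0
```

```bash
python3 go.py 510.8 -152 3 24.2
```

```text
at [ 508.4 -145.8   72.2] w 47.3 gf 0.0 F [-0.8 -0.2 -0.1] t 22.0 q [-0.5   0.51  1.67  0.    0.97 -0.93]
turn [-0.2 -0.3  0.5] shift [-0.111 -0.006  1.153]  (after turn)
```

Emit:
send_rows(targets=[-0.2, -0.3, 0.5, -0.11, 0, 0.5, 0.1, 0, 0, 0, 0, 0, 0.4, 0.1, 0, 0, 0, 0, 0, 0.22, 0.1, 0, 0, 0, 0, 0, 0, 0.1, 0, 0, 0, 0, 0, 0, -1])

```text
time_s: 22.65
eef_pos: [513.1, -153.1, 7.4]
ee_rot: [0.003, 0.543, 0.84, 0.0]
force: [0.8, 0.3, -0.3]
grip_width: 0.349
grip_force: 0.0
```

Emit:
send_rows(targets=[0, 0, 0, 0, 0, 0, -1, 0, 0, 0, 0, 0, 0, -1, 0, 0, 0, 0, 0, 0, -1, 0, 0, 0, 0, 0, 0, -1])

```text
time_s: 23.15
eef_pos: [513.2, -153.1, 7.6]
ee_rot: [0.003, 0.543, 0.84, 0.0]
force: [-0.9, 0.4, 6.7]
grip_width: 0.27
grip_force: 39.4
```

Emit:
send_rows(targets=[0, 0, 0, 0, 0, -0.3, -1, 0, 0, 7.7, 0, 0, -0.9, -1, 0, 0, 7.7, 0, 0, -0.9, -1, 0, 0, 7.7, 0, 0, 0, -1, 0, 0, 0, 0, 0, 0, -1])

```text
time_s: 23.78
eef_pos: [512.1, -152.6, 132.9]
ee_rot: [0.002, 0.7, 0.714, 0.001]
force: [-0.3, -0.4, -1.3]
grip_width: 0.268
grip_force: 38.9
```

```bash
python3 to.py 21 -66 14 0
```

```text
at [ 512.1 -152.6  132.9] w 22.8 gf 38.9 F [-0.3 -0.4 -1.3] t 23.8 q [-0.51  0.43  1.61 -0.    1.1  -0.53]
turn [0.2 0.2 0.1] shift [2.8   1.587 1.982]  (after turn)
```

Emit:
send_rows(targets=[0.2, 0.2, 0, 0.7, 0.4, 0, -1, 0, 0, 0, 0.7, 0.4, 0, -1, 0, 0, 0, 0.7, 0.4, 0, -1, 0, 0, 0, 0.7, 0.39, 0, -1, 0, 0, 0, 0, 0, 0, -1])

```text
time_s: 24.4
eef_pos: [604.5, 19.9, 131.4]
ee_rot: [-0.001, 0.698, 0.716, 0.0]
force: [-1.2, -0.0, -0.9]
grip_width: 0.266
grip_force: 38.9
```

Emit:
send_rows(targets=[0, 0, 0, 0, 0, 0, -1, 0, 0, 0, 0, 0, 0, -1])

```text
time_s: 24.65
eef_pos: [603.8, 16.2, 132.3]
ee_rot: [-0.001, 0.7, 0.714, 0.0]
force: [-0.1, -0.8, -0.6]
grip_width: 0.269
grip_force: 38.9
```

```bash
python3 to.py 21 -66 14 0
```

```text
at [603.8  16.2 132.3] w 22.9 gf 38.9 F [-0.1 -0.8 -0.6] t 24.6 q [-0.17  0.57  1.38  0.    1.19 -0.19]
turn [-0.  -0.1 -0. ] shift [0.018 0.004 1.972]  (after turn)
```

Emit:
send_rows(targets=[0, 0, 0, 0.02, 0, 0.7, -1, 0, 0, 0, 0, 0, 0.7, -1, 0, 0, 0, 0, 0, 0.4, -1, 0, 0, 0, 0, 0, 0.16, -1, 0, 0, 0, 0, 0, 0, -1])

```text
time_s: 25.28
eef_pos: [603.6, 17.7, 17.3]
ee_rot: [-0.001, 0.7, 0.714, -0.0]
force: [-15.7, -0.9, 18.9]
grip_width: 0.262
grip_force: 67.9
```

Emit:
send_rows(targets=[0, 0, 0, 0, 0, 0, -0.2, 0, 0, 0, 0, 0, 0, -0.2, 0, 0, 0, 0, 0, 0, -0.2, 0, 0, 0, 0, 0, -0.4, -0.2, 0, 0, 0, 0, 0, -0.8, -0.2])

```text
time_s: 25.9
eef_pos: [603.2, 17.7, 87.0]
ee_rot: [-0.002, 0.7, 0.714, -0.0]
force: [-0.0, -0.7, -0.0]
grip_width: 0.405
grip_force: 0.0
```

Emit:
send_rows(targets=[0, 0, 0, 0, 0, -0.8, 0.1, 0, 0, 0, -0.9, 0, 0, 0.1, 0, 0, 0, -0.9, 0, 0, 0.1, 0, 0, -10, -0.9, 0, 0, 0.1, 0, 0, -10, 0, 0, 0, 0.1])

```text
time_s: 26.52
eef_pos: [606.8, -148.1, 135.2]
ee_rot: [0.0, 0.565, 0.825, 0.0]
force: [-0.3, 0.8, -0.9]
grip_width: 0.548
grip_force: 0.0
```

Emit:
send_rows(targets=[0, 0, -10, 0, 0, 0, 0.1, 0, 0, -10, 0, 0, 0, 0.1, 0, 0, -10, 0, 0, 0, 0.1, 0, 0, -10, 0, 0, 0, 0.1, 0, 0, -10, 0, 0, 0, 0.1])

```text
time_s: 27.15
eef_pos: [607.1, -144.4, 135.4]
ee_rot: [0.0, 0.162, 0.987, 0.0]
force: [1.0, -1.6, -0.5]
grip_width: 0.548
grip_force: 0.0
```

Run:
```python
from look import *; from go import go
slook(); go(591.2,-166.2,3,79)
```

```text
sblk [ 598.4 -168.6] [25.1 21.9] long 75.1
sblk [ 652.  -163.7] [43.2 24. ] long 52.0
at [ 607.1 -144.4  135.3] w 46.3 gf 0.0 F [ 0.1 -0.7 -0.1] t 27.2 q [-0.42  0.61  1.3   0.    1.23 -1.67]
turn [ 0.1  0.  -7.2] shift [ 0.191 -0.408  2.206]  (after turn)
```

Run:
```python
from h import *
t=cap("top");s=cap("side")
g=lambda c,a,b,u,v,w: cv2.resize(c["img"][b:b+v,a:a+u],w,interpolation=cv2.INTER_CUBIC)
cv2.imwrite("pics/e.png",np.hstack([g(t,250,185,90,75,(480,400)),g(s,250,180,80,100,(320,400))])[:,:,::-1])
```

```text
(no output)
```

View pics/e.png

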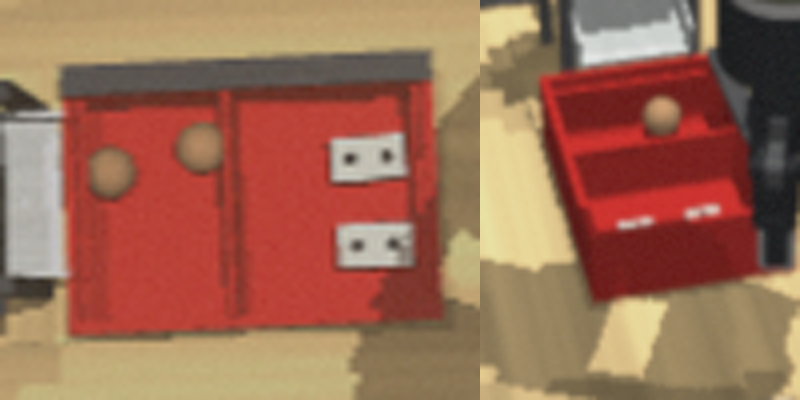

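Both placed blocks lie flat at (367,158) and (375,245) px. The bump on the last placing was a finger brushing the keeper, so the next far slot will sit further forward.

Emit:
send_rows(targets=[0, 0, -7.2, 0.19, -0.41, 0.5, 0.1, 0, 0, 0, 0, 0, 0.5, 0.1, 0, 0, 0, 0, 0, 0, 0.1])

```text
time_s: 27.68
eef_pos: [587.5, -163.0, 73.2]
ee_rot: [-0.002, 0.104, 0.995, 0.001]
force: [-0.2, -0.2, 0.7]
grip_width: 0.551
grip_force: 0.0
```

```bash
python3 go.py 591.2 -166.2 3 78.7
```

```text
at [ 587.5 -163.    73.2] w 46.8 gf 0.0 F [-0.2 -0.2  0.7] t 27.7 q [-0.46  0.65  1.41  0.    1.09 -1.83]
turn [ 0.1 -0.2 -0.6] shift [-0.071 -0.04   1.17 ]  (after turn)
```

Emit:
send_rows(targets=[0.1, -0.2, -0.6, -0.06, -0.04, 0.5, 0.1, 0, 0, 0, 0, 0, 0.4, 0.1, 0, 0, 0, 0, 0, 0.22, 0.1, 0, 0, 0, 0, 0, 0, 0.1, 0, 0, 0, 0, 0, 0, -1])

```text
time_s: 28.3
eef_pos: [592.5, -166.4, 8.8]
ee_rot: [0.002, 0.097, 0.995, -0.001]
force: [0.1, 0.1, -0.5]
grip_width: 0.351
grip_force: 0.0
```

Emit:
send_rows(targets=[0, 0, 0, 0, 0, 0, -1, 0, 0, 0, 0, 0, 0, -1, 0, 0, 0, 0, 0, 0, -1, 0, 0, 0, 0, 0, 0, -1])

```text
time_s: 28.8
eef_pos: [592.6, -166.5, 9.0]
ee_rot: [0.003, 0.097, 0.995, -0.001]
force: [-0.5, 0.4, 6.5]
grip_width: 0.27
grip_force: 40.2
```

Emit:
send_rows(targets=[0, 0, 0, 0, 0, -0.3, -1, 0, 0, 9.7, 0, 0, -0.9, -1, 0, 0, 9.7, 0, 0, -0.9, -1, 0, 0, 9.7, 0, 0, 0, -1, 0, 0, 9.7, 0, 0, 0, -1])

```text
time_s: 29.42
eef_pos: [591.5, -166.1, 135.4]
ee_rot: [0.003, 0.424, 0.906, 0.0]
force: [-0.7, 0.6, 0.5]
grip_width: 0.268
grip_force: 39.5
```

Emit:
send_rows(targets=[0, 0, 9.7, 0, 0, 0, -1, 0, 0, 9.7, 0, 0, 0, -1, 0, 0, 9.7, 0, 0, 0, -1, 0, 0, 9.7, 0, 0, 0, -1, 0, 0, 0, 0, 0, 0, -1])

```text
time_s: 30.05
eef_pos: [591.4, -166.0, 134.5]
ee_rot: [0.002, 0.698, 0.716, 0.001]
force: [-0.1, -1.0, -1.0]
grip_width: 0.264
grip_force: 39.5
```

```bash
python3 to.py 11 -17 14 0
```

```text
at [ 591.4 -166.   134.5] w 22.4 gf 39.5 F [-0.1 -1.  -1. ] t 30.1 q [-0.46  0.59  1.34  0.    1.21 -0.49]
turn [0.2 0.1 0.3] shift [3.866 0.102 2.008]  (after turn)
```

Emit:
send_rows(targets=[0.2, 0.1, 0.3, 0.77, 0.02, 0, -1, 0, 0, 0, 0.77, 0.02, 0, -1, 0, 0, 0, 0.77, 0.02, 0, -1, 0, 0, 0, 0.77, 0.02, 0, -1, 0, 0, 0, 0.77, 0.02, 0, -1])

```text
time_s: 30.68
eef_pos: [592.9, 66.6, 134.2]
ee_rot: [-0.0, 0.699, 0.715, 0.0]
force: [0.2, 0.7, -0.4]
grip_width: 0.266
grip_force: 39.5
```

Emit:
send_rows(targets=[0, 0, 0, 0, 0, 0, -1, 0, 0, 0, 0, 0, 0, -1])

```text
time_s: 30.92
eef_pos: [593.1, 64.5, 133.8]
ee_rot: [-0.0, 0.7, 0.714, -0.0]
force: [0.4, -0.6, 0.5]
grip_width: 0.266
grip_force: 39.5
```

```bash
python3 to.py 11 -17 15 0
```

```text
at [593.1  64.5 133.8] w 22.6 gf 39.5 F [ 0.4 -0.6  0.5] t 30.9 q [-0.09  0.56  1.4   0.    1.19 -0.11]
turn [-0. -0.  0.] shift [2.500e-02 1.000e-03 1.981e+00]  (after turn)
```

Emit:
send_rows(targets=[0, 0, 0, 0.02, 0, 0.7, -1, 0, 0, 0, 0, 0, 0.7, -1, 0, 0, 0, 0, 0, 0.4, -1, 0, 0, 0, 0, 0, 0.17, -1, 0, 0, 0, 0, 0, 0, -1])

```text
time_s: 31.55
eef_pos: [593.4, 65.4, 15.7]
ee_rot: [-0.0, 0.701, 0.713, 0.0]
force: [-0.4, 0.8, -0.2]
grip_width: 0.272
grip_force: 39.5
```

Emit:
send_rows(targets=[0, 0, 0, 0, 0, 0, -0.2, 0, 0, 0, 0, 0, 0, -0.2, 0, 0, 0, 0, 0, 0, -0.2, 0, 0, 0, 0, 0, -0.4, -0.2, 0, 0, 0, 0, 0, -0.8, -0.2])

```text
time_s: 32.17
eef_pos: [592.0, 66.3, 86.7]
ee_rot: [-0.002, 0.701, 0.713, -0.001]
force: [-0.4, -0.4, -0.6]
grip_width: 0.399
grip_force: 0.0
```

Emit:
send_rows(targets=[0, 0, 0, 0, 0, -0.8, 0.1, 0, 0, 0, -0.9, 0, 0, 0.1, 0, 0, 0, -0.9, 0, 0, 0.1, 0, 0, 0, -0.8, 0, 0, 0.1, 0, 0, 9.8, 0, 0, 0, 0.1])

```text
time_s: 32.8
eef_pos: [595.6, -93.0, 135.2]
ee_rot: [-0.0, 0.761, 0.648, -0.0]
force: [0.0, 0.8, -1.1]
grip_width: 0.549
grip_force: 0.0
```

Emit:
send_rows(targets=[0, 0, 9.8, 0, 0, 0, 0.1, 0, 0, 9.8, 0, 0, 0, 0.1, 0, 0, 9.8, 0, 0, 0, 0.1, 0, 0, 0, 0, 0, 0, 0.1])

```text
time_s: 33.3
eef_pos: [595.8, -89.7, 135.3]
ee_rot: [-0.0, 0.899, 0.438, -0.0]
force: [0.8, -0.2, 0.2]
grip_width: 0.549
grip_force: 0.0
```

Run:
```python
from look import *; from go import go
slook(); look(); go(653.2,-162.5,3,-38)
```

```text
sblk [ 652.  -163.7] [43.2 24. ] long 52.0
blk [ 625.8 -153.6] [60.4 11.2] long axis deg 68.2
blk [ 645.  -101.8] [40.5 13.3] long axis deg 75.7
lid plate [ 515.2 -358.3] [108.9 173.3] 16.760276794433594
tabs [[561.2, -291.9], [590.0, -387.6]]
fin [474.5 249.9] [33.  11.1]
at [595.8 -89.7 135.2] w 46.7 gf 0.0 F [-0.1  0.1  0.8] t 33.4 q [-0.34  0.57  1.38  0.    1.2   0.32]
turn [-0. -0.  0.] shift [-0.367  1.501  2.204]  (after turn)
```

Emit:
send_rows(targets=[0, 0, 0, -0.18, 0.75, 0, 0.1, 0, 0, 0, -0.19, 0.75, 0, 0.1, 0, 0, 0, 0, 0, 0.5, 0.1, 0, 0, 0, 0, 0, 0.5, 0.1, 0, 0, 0, 0, 0, 0, 0.1])

```text
time_s: 34.02
eef_pos: [651.6, -162.3, 72.9]
ee_rot: [-0.002, 0.899, 0.438, -0.002]
force: [0.3, -0.2, 0.0]
grip_width: 0.549
grip_force: 0.0
```

```bash
python3 go.py 653.2 -162.8 3 -38
```

```text
at [ 651.6 -162.3   72.9] w 46.7 gf 0.0 F [ 0.3 -0.2  0. ] t 34.0 q [-0.42  0.78  1.17  0.    1.19  0.25]
turn [-0.3  0.1 -0.1] shift [0.01  0.025 1.165]  (after turn)
```

Emit:
send_rows(targets=[-0.3, 0.1, 0, 0.01, 0.02, 0.5, 0.1, 0, 0, 0, 0, 0, 0.4, 0.1, 0, 0, 0, 0, 0, 0.22, 0.1, 0, 0, 0, 0, 0, 0, 0.1, 0, 0, 0, 0, 0, 0, -1])

```text
time_s: 34.65
eef_pos: [655.0, -163.4, 9.4]
ee_rot: [0.002, 0.899, 0.437, 0.002]
force: [-0.4, 0.0, 0.3]
grip_width: 0.348
grip_force: 0.0
```

Emit:
send_rows(targets=[0, 0, 0, 0, 0, 0, -1, 0, 0, 0, 0, 0, 0, -1, 0, 0, 0, 0, 0, 0, -1, 0, 0, 0, 0, 0, 0, -1])

```text
time_s: 35.15
eef_pos: [655.1, -163.4, 9.6]
ee_rot: [0.003, 0.899, 0.437, 0.003]
force: [-0.9, -0.1, 6.4]
grip_width: 0.268
grip_force: 39.9
```

Emit:
send_rows(targets=[0, 0, 0, 0, 0, -0.3, -1, 0, 0, -9.8, 0, 0, -0.9, -1, 0, 0, -9.8, 0, 0, -0.9, -1, 0, 0, -9.8, 0, 0, 0, -1, 0, 0, -9.8, 0, 0, 0, -1])

```text
time_s: 35.78
eef_pos: [653.8, -162.9, 135.9]
ee_rot: [0.003, 0.699, 0.715, 0.001]
force: [-0.2, -0.2, -0.5]
grip_width: 0.267
grip_force: 39.3
```

Emit:
send_rows(targets=[0, 0, 0, 0, 0, 0, -1])

```text
time_s: 35.9
eef_pos: [653.7, -162.9, 134.9]
ee_rot: [0.002, 0.701, 0.713, 0.001]
force: [-0.2, 0.6, -0.7]
grip_width: 0.269
grip_force: 39.3
```

```bash
python3 to.py -32 -17 15 0
```

```text
at [ 653.7 -162.9  134.9] w 22.8 gf 39.3 F [-0.2  0.6 -0.7] t 35.9 q [-0.42  0.72  1.12  0.    1.3  -0.43]
turn [ 0.3  0.1 -0.2] shift [ 3.834 -1.652  1.999]  (after turn)
```

Emit:
send_rows(targets=[0.3, 0.1, -0.2, 0.77, -0.33, 0, -1, 0, 0, 0, 0.77, -0.33, 0, -1, 0, 0, 0, 0.77, -0.33, 0, -1, 0, 0, 0, 0.77, -0.33, 0, -1, 0, 0, 0, 0.75, -0.33, 0, -1])

```text
time_s: 36.52
eef_pos: [549.2, 66.2, 134.5]
ee_rot: [-0.0, 0.701, 0.713, 0.0]
force: [0.5, 0.3, -1.0]
grip_width: 0.264
grip_force: 39.4
```

Emit:
send_rows(targets=[0, 0, 0, 0, 0, 0, -1, 0, 0, 0, 0, 0, 0, -1])

```text
time_s: 36.78
eef_pos: [550.3, 64.5, 134.3]
ee_rot: [0.0, 0.7, 0.714, 0.0]
force: [0.1, -0.8, -0.3]
grip_width: 0.265
grip_force: 39.4
```

```bash
python3 to.py -32 -17 15 0
```

```text
at [550.3  64.5 134.3] w 22.5 gf 39.4 F [ 0.1 -0.8 -0.3] t 36.8 q [-0.09  0.47  1.54  0.    1.13 -0.11]
turn [ 0. -0. -0.] shift [ 0.012 -0.003  1.989]  (after turn)
```

Emit:
send_rows(targets=[0, 0, 0, 0.01, 0, 0.7, -1, 0, 0, 0, 0, 0, 0.7, -1, 0, 0, 0, 0, 0, 0.4, -1, 0, 0, 0, 0, 0, 0.17, -1, 0, 0, 0, 0, 0, 0, -1])

```text
time_s: 37.4
eef_pos: [550.4, 64.7, 15.9]
ee_rot: [-0.0, 0.7, 0.714, -0.0]
force: [-0.7, 0.9, 0.6]
grip_width: 0.265
grip_force: 39.9
```

Emit:
send_rows(targets=[0, 0, 0, 0, 0, 0, -0.25, 0, 0, 0, 0, 0, 0, -0.25, 0, 0, 0, 0, 0, 0, -0.25, 0, 0, 0, 0, 0, -0.4, -0.25, 0, 0, 0, 0, 0, -0.8, -0.25])

```text
time_s: 38.02
eef_pos: [548.8, 65.5, 87.2]
ee_rot: [-0.002, 0.7, 0.715, -0.001]
force: [1.1, 0.1, 0.5]
grip_width: 0.379
grip_force: 0.0
```

Emit:
send_rows(targets=[0, 0, 0, 0, 0, -0.8, -0.1, 0, 0, 0, 0, -0.9, 0, -0.1, 0, 0, 0, 0, -0.9, 0, -0.1, 0, 0, -8, -0.5, -0.5, 0, -0.1, 0, 0, -8, -0.8, 0, 0, -0.1])

```text
time_s: 38.65
eef_pos: [418.6, -14.7, 136.1]
ee_rot: [-0.0, 0.591, 0.807, 0.0]
force: [1.7, -0.8, 0.1]
grip_width: 0.456
grip_force: 0.0
```

Run:
```python
from look import *; from go import go
look(); t=ld("top"); s=cap("side")
g=lambda c,a,b,u,v,w: cv2.resize(c["img"][b:b+v,a:a+u],w,interpolation=cv2.INTER_CUBIC)
cv2.imwrite("pics/f.png",np.hstack([g(t,250,185,90,75,(480,400)),g(s,250,180,80,100,(320,400))])[:,:,::-1])
# lid handle top and lid in side view
for q in blobs(s,(100,130,60),(125,255,255),(250,310,360,399),200): print("side lid",rect(s,q,5))
go(521.2,-356.5,150,16.8)
```

```text
lid plate [ 515.3 -358.6] [108.9 172.8] 16.76026725769043
tabs [[561.2, -291.9], [590.0, -387.6]]
fin [474.8 250.7] [10.2 32.9]
side lid ((514.0275268554688, -360.965576171875), (111.23263549804688, 175.4502410888672), 16.81052017211914)
at [420.8 -17.8 136.3] w 38.5 gf 0.0 F [-0.3 -0.1  0.9] t 38.8 q [-0.32  0.2   1.92 -0.    1.02 -0.62]
turn [0.  0.1 0.4] shift [-5.887 -0.03  -0.228]  (after turn)
```

View pics/f.png

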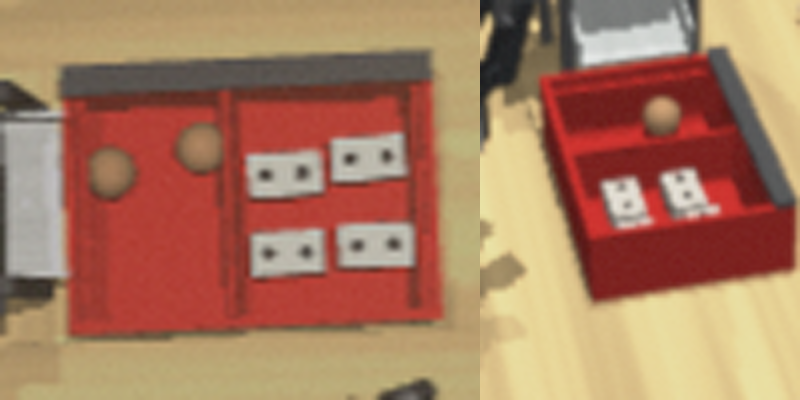

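All four blocks lie flat in the right compartment and both knobs are in the left one. The lid hasn't moved, so I'll go for its handle.

Emit:
send_rows(targets=[0, 0.1, 0.4, -0.84, 0, 0, -0.1, 0, 0, 0, -0.84, 0, 0, -0.1, 0, 0, 0, -0.84, 0, 0, -0.1, 0, 0, 0, -0.84, 0, 0, -0.1, 0, 0, 0, -0.84, 0, 0, -0.1])

```text
time_s: 39.38
eef_pos: [494.1, -257.1, 135.3]
ee_rot: [-0.001, 0.596, 0.803, 0.001]
force: [0.5, -0.3, 0.7]
grip_width: 0.448
grip_force: 0.0
```

Emit:
send_rows(targets=[0, 0, 0, -0.84, 0, 0, -0.1, 0, 0, 0, -0.84, 0, 0, -0.1, 0, 0, 0, 0, 0, 0.4, -0.1, 0, 0, 0, 0, 0, 0.4, -0.1, 0, 0, 0, 0, 0, 0, -0.1])

```text
time_s: 40.0
eef_pos: [522.2, -351.2, 85.3]
ee_rot: [-0.003, 0.596, 0.803, 0.001]
force: [-0.1, 0.5, -0.2]
grip_width: 0.452
grip_force: 0.0
```

Emit:
send_rows(targets=[0, 0, 0, 0, 0, 0, -0.1], newtons=70)

```text
time_s: 40.12
eef_pos: [523.2, -352.4, 88.1]
ee_rot: [-0.0, 0.596, 0.803, 0.0]
force: [-0.2, -0.4, 0.7]
grip_width: 0.451
grip_force: 0.0
```

```bash
python3 go.py 520.9 -357.3 9 16.8
```

```text
at [ 523.2 -352.4   88.1] w 38.3 gf 0.0 F [-0.2 -0.4  0.7] t 40.1 q [-0.78  0.68  1.32  0.    1.14 -1.07]
turn [ 0.  -0.1  0. ] shift [-0.067 -0.061  1.319]  (after turn)
```

Emit:
send_rows(targets=[0, 0, 0, -0.07, -0.06, 0.4, -0.1, 0, 0, 0, 0, 0, 0.4, -0.1, 0, 0, 0, 0, 0, 0.3, -0.1, 0, 0, 0, 0, 0, 0.2, -0.1, 0, 0, 0, 0, 0, 0, -0.1])

```text
time_s: 40.75
eef_pos: [520.3, -357.2, 8.8]
ee_rot: [-0.001, 0.596, 0.803, 0.0]
force: [0.3, 0.2, -0.4]
grip_width: 0.451
grip_force: 0.0
```

Emit:
send_rows(targets=[0, 0, 0, 0, 0, 0, -0.4, 0, 0, 0, 0, 0, 0, -0.7, 0, 0, 0, 0, 0, 0, -1, 0, 0, 0, 0, 0, 0, -1, 0, 0, 0, 0, 0, 0, -1])

```text
time_s: 41.38
eef_pos: [520.9, -357.7, 10.0]
ee_rot: [-0.0, 0.596, 0.803, 0.0]
force: [0.1, 1.9, 5.9]
grip_width: 0.128
grip_force: 69.9
```

Emit:
send_rows(targets=[0, 0, 0, 0, 0, 0, -1, 0, 0, 0, 0, 0, 0, -1])

```text
time_s: 41.62
eef_pos: [520.9, -357.6, 10.0]
ee_rot: [-0.0, 0.596, 0.803, 0.0]
force: [0.6, 1.3, 5.6]
grip_width: 0.127
grip_force: 69.9
```

```bash
python3 go.py 520.9 -357.3 9 16.8;python3 -c "
from look import *
look()"
```

```text
at [ 520.9 -357.6   10. ] w 10.8 gf 69.9 F [0.6 1.3 5.6] t 41.6 q [-0.79  0.78  1.37  0.    1.   -1.08]
turn [ 0. -0.  0.] shift [0.005 0.002 0.017]  (after turn)
tabs [[559.9, -292.3]]
fin [474.3 249.9] [33.3 11.1]
```

Emit:
send_rows(targets=[0, 0, 0, 0, 0, -0.2, -1, 0, 0, 0, 0, 0, -0.5, -1, 0, 0, 0, 0, 0, -0.6, -1, 0, 0, 0, 0, 0, -0.7, -1, 0, 0, 7.8, 0, 0, -0.4, -1])

```text
time_s: 42.3
eef_pos: [520.7, -357.9, 155.8]
ee_rot: [0.0, 0.65, 0.76, 0.0]
force: [-0.0, -0.1, -1.5]
grip_width: 0.127
grip_force: 68.9
```

Emit:
send_rows(targets=[0, 0, 7.9, 0.3, 0, 0, -1, 0, 0, 0, 0.6, 0, 0, -1, 0, 0, 0, 0.6, 0, 0, -1, 0, 0, 0, 0.6, 0, 0, -1, 0, 0, 0, 0.6, 0, 0, -1])

```text
time_s: 42.92
eef_pos: [514.5, -194.7, 153.8]
ee_rot: [-0.001, 0.7, 0.714, 0.0]
force: [-0.1, -0.0, -0.8]
grip_width: 0.13
grip_force: 69.0
```

Emit:
send_rows(targets=[0, 0, 0, 0.6, 0, 0, -1, 0, 0, 0, 0.6, 0, 0, -1, 0, 0, 0, 0.6, 0, 0, -1, 0, 0, 0, 0.6, 0, 0, -1, 0, 0, 0, 0.6, 0, 0, -1])

```text
time_s: 43.55
eef_pos: [511.1, -14.8, 154.2]
ee_rot: [-0.001, 0.7, 0.714, 0.0]
force: [-0.0, -0.8, -2.3]
grip_width: 0.128
grip_force: 69.0
```

```bash
cat > lid.py <<'E'
# lid.py tipx tipy tipz tiltdeg (station frame): pose of the tool that puts the middle of the tab tips there
import sys; from h import *; from st import *; from go import go,axes
TCP_IN_LID=[0.,0.,10.]
def lid(x,y,z,tilt):
    a=TCP_IN_LID; d=axes(1.1,tilt).apply([a[1]-0,a[0]-62.5,-a[2]])  # tool x=lid y, tool y=lid x, tool z=-lid z
    p=np.r_[W(x,y),z]+d; go(*p,1.1,tilt)
def tip():
    s=monitor.sense(); w=s["ee_rot"]; R=Ro.from_quat([w[1],w[2],w[3],w[0]]); a=TCP_IN_LID
    p=s["eef_pos"]+R.apply([-a[1],62.5-a[0],a[2]])
    c,n=np.cos(Y),np.sin(Y); q=p[:2]-O; print("tip in station",np.round([c*q[0]+n*q[1],-n*q[0]+c*q[1],p[2]],1),"tilt",round(float(np.degrees(np.arcsin(-R.as_matrix()[2,1]))),1))
if __name__=="__main__":
    tip(); lid(*map(float,sys.argv[1:]))
E
python3 lid.py 45 0 100 15
```

```text
tip in station [-10.1 -96.2 144.1] tilt 0.1
at [511.1 -14.8 154.2] w 10.9 gf 69.0 F [-0.  -0.8 -2.3] t 43.5 q [-0.26  0.36  1.65  0.    1.14 -0.28]
turn [14.9 -0.1  0. ] shift [1.603 1.085 0.198]  (after turn)
```

Emit:
send_rows(targets=[7.5, 0, 0, 0, 0, 0, -1, 7.5, 0, 0, 0, 0, 0, -1, 0, 0, 0, 0.5, 0.3, 0, -1, 0, 0, 0, 0.5, 0.3, 0, -1, 0, 0, 0, 0.4, 0.2, 0, -1])

```text
time_s: 44.18
eef_pos: [556.4, 70.1, 141.5]
ee_rot: [-0.093, 0.694, 0.708, -0.093]
force: [0.6, -0.1, -0.9]
grip_width: 0.125
grip_force: 69.0
```

Emit:
send_rows(targets=[0, 0, 0, 0.15, 0, 0, -1, 0, 0, 0, 0, 0, 0, -1, 0, 0, 0, 0, 0, 0, -1])

```text
time_s: 44.55
eef_pos: [555.7, 77.2, 141.8]
ee_rot: [-0.092, 0.694, 0.708, -0.093]
force: [-0.5, -0.5, -1.8]
grip_width: 0.126
grip_force: 69.0
```

```bash
python3 lid.py 45 0 100 15
python3 - <<'E'
from h import *; from st import *
t=cap("top"); s=cap("side")
for n,c,roi in(("top",t,(240,160,360,270)),("side",s,(230,130,350,260))):
  for q in blobs(c,(100,130,60),(125,255,255),roi,100): print(n,"lid",cv2.boundingRect(q),np.round(cv2.boxPoints(cv2.minAreaRect(q)),1).tolist())
  for q in blobs(c,(20,130,100),(32,255,255),roi,3): print(n,"tab",np.round(cv2.minAreaRect(q)[0],1),cv2.contourArea(q))
g=lambda c,a,b,u,v,w: cv2.resize(c["img"][b:b+v,a:a+u],w,interpolation=cv2.INTER_CUBIC)
cv2.imwrite("pics/g.png",np.hstack([g(t,240,170,110,100,(440,400)),g(s,240,130,90,100,(360,400))])[:,:,::-1])
E
```

```text
tip in station [ 31.6  -5.1 115.9] tilt 15.1
at [555.7  77.2 141.8] w 10.7 gf 69.0 F [-0.5 -0.5 -1.8] t 44.5 q [-0.06  0.62  1.29 -0.02  1.49 -0.08]
turn [-0.1 -0.1 -0. ] shift [0.085 0.285 0.199]  (after turn)
top lid (317, 211, 15, 41) [[317.0, 211.0], [331.0, 211.0], [331.0, 251.0], [317.0, 251.0]]
side lid (258, 174, 52, 39) [[255.39999389648438, 208.60000610351562], [258.1000061035156, 173.89999389648438], [311.6000061035156, 178.0], [308.8999938964844, 212.6999969482422]]
side lid (319, 130, 31, 6) [[319.0, 130.0], [349.0, 130.0], [349.0, 135.0], [319.0, 135.0]]
side tab [310.1 204.7] 17.5
side tab [301.  185.5] 10.0
side tab [246. 159.] 121.5
```

View pics/g.png

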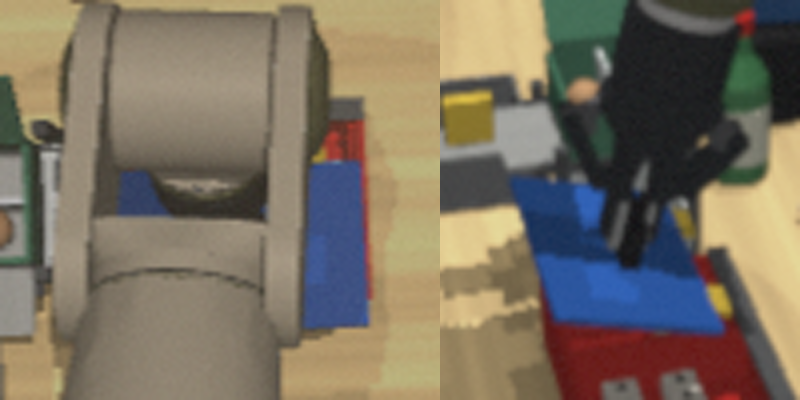

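The lid is held tilted, tabs forward, over the box. I'll check its lateral alignment from the right edge of the plate.

Run:
```python
from h import *; from st import *; from go import axes
t=ld("top"); s=ld("side")
R=axes(1.1,15.1); tip=np.r_[W(31.6,-5.1),115.9]
L=lambda x,y,z: tip+R.apply([y,x-62.5,-z])
for n,p in dict(br=(50.5,-88.5,5),fr=(-62.5,-88.5,5),bl=(50.5,88.5,5),fl=(-62.5,88.5,5),tabR=(56.5,-50,5),tabL=(56.5,50,5)).items(): print(n,"top",proj(t,L(*p)).round(1),"side",proj(s,L(*p)).round(1))
h=cv2.cvtColor(t["img"],cv2.COLOR_RGB2HSV)
for v in range(212,252,4):
    b=np.where((h[v,300:345,0]>100)&(h[v,300:345,0]<125)&(h[v,300:345,1]>130))[0]; print(v,300+b.max(),end="; ")
print()
hs=cv2.cvtColor(s["img"],cv2.COLOR_RGB2HSV); m=cv2.inRange(hs,(100,130,60),(125,255,255)); m[:170]=0;m[:,:250]=0;m[:,330:]=0
ys,xs=np.nonzero(m)
for f,n in((xs+ys,"br"),(ys-xs,"fr"),(-xs-ys,"fl")): i=f.argmax(); print(n,xs[i],ys[i])
```

```text
br top [329.7 209.2] side [311.3 211.7]
fr top [332.  250.3] side [269.1 208.4]
bl top [263.6 212.4] side [295.9 177.3]
fl top [263.6 253.5] side [257.6 173.3]
tabR top [315.3 207.8] side [309.8 203.8]
tabL top [278.  209.6] side [301.  184.4]
212 328; 216 329; 220 329; 224 329; 228 329; 232 330; 236 329; 240 330; 244 330; 248 330; 
br 309 212
fr 268 208
fl 259 174
```

```bash
python3 lid.py 43 -1 70 15
```

```text
tip in station [ 31.6  -5.  115.8] tilt 15.1
at [555.8  77.3 141.7] w 11.0 gf 69.0 F [ 0.5  0.6 -2. ] t 44.6 q [-0.06  0.62  1.29 -0.02  1.49 -0.08]
turn [-0.1 -0.1 -0. ] shift [0.067 0.38  0.69 ]  (after turn)
```

Emit:
send_rows(targets=[-0.1, -0.1, 0, 0.067, 0.19, 0.345, -1, 0, 0, 0, 0, 0.19, 0.345, -1, 0, 0, 0, 0, 0, 0, -1, 0, 0, 0, 0, 0, 0, -1])

```text
time_s: 45.15
eef_pos: [567.3, 82.1, 96.0]
ee_rot: [-0.091, 0.694, 0.708, -0.093]
force: [-0.5, -0.4, -1.1]
grip_width: 0.132
grip_force: 68.9
```

```bash
python3 lid.py 43 -1 48 15
```

```text
tip in station [43.3 -0.4 70.2] tilt 14.9
at [567.3  82.1  96. ] w 11.2 gf 68.9 F [-0.5 -0.4 -1.1] t 45.1 q [-0.05  0.69  1.29 -0.02  1.41 -0.07]
turn [ 0.1 -0.   0. ] shift [-0.01   0.091  0.358]  (after turn)
```

Emit:
send_rows(targets=[0.1, 0, 0, -0.01, 0.045, 0.18, -1, 0, 0, 0, 0, 0, 0, -1])

```text
time_s: 45.4
eef_pos: [566.5, 81.6, 83.7]
ee_rot: [-0.092, 0.694, 0.708, -0.094]
force: [0.3, -0.1, -1.1]
grip_width: 0.128
grip_force: 68.9
```

Emit:
send_rows(targets=[0, 0, 0, 0, 0.022, 0.09, -1, 0, 0, 0, 0, 0.022, 0.09, -1, 0, 0, 0, 0, 0, 0, -1])

```text
time_s: 45.78
eef_pos: [566.4, 81.8, 72.8]
ee_rot: [-0.092, 0.694, 0.708, -0.094]
force: [-0.8, -0.3, -1.3]
grip_width: 0.131
grip_force: 68.9
```

```bash
python3 lid.py 63 -1 47 15
```

```text
tip in station [42.3 -0.7 46.8] tilt 15.1
at [566.4  81.8  72.8] w 11.1 gf 68.9 F [-0.8 -0.3 -1.3] t 45.8 q [-0.05  0.72  1.31 -0.02  1.37 -0.07]
turn [-0.1 -0.   0.1] shift [-0.004  0.332 -0.09 ]  (after turn)
```

Emit:
send_rows(targets=[0, 0, 0, 0, 0.083, -0.022, -1, 0, 0, 0, 0, 0.083, -0.022, -1, 0, 0, 0, 0, 0, 0, -1])

```text
time_s: 46.15
eef_pos: [577.4, 81.9, 73.2]
ee_rot: [-0.092, 0.694, 0.708, -0.093]
force: [-1.1, 0.0, -1.3]
grip_width: 0.127
grip_force: 68.9
```

Emit:
send_rows(targets=[0, 0, 0, 0, 0.08, -0.022, -1, 0, 0, 0, 0, 0, 0, -1])

```text
time_s: 46.4
eef_pos: [582.2, 82.0, 73.2]
ee_rot: [-0.092, 0.694, 0.708, -0.093]
force: [0.4, 0.0, -0.9]
grip_width: 0.13
grip_force: 68.9
```

Emit:
send_rows(targets=[0, 0, 0, 0, 0.05, -0.013, -1, 0, 0, 0, 0, 0, 0, -1])

```text
time_s: 46.65
eef_pos: [585.2, 82.1, 73.2]
ee_rot: [-0.092, 0.694, 0.708, -0.093]
force: [-0.2, -0.8, -1.5]
grip_width: 0.131
grip_force: 68.9
```

```bash
python3 lid.py 63 -1 47 15
```

```text
tip in station [61.1 -0.7 47.3] tilt 15.1
at [585.2  82.1  73.2] w 11.2 gf 68.9 F [-0.2 -0.8 -1.5] t 46.6 q [-0.05  0.76  1.24 -0.02  1.4  -0.07]
turn [-0.1 -0.   0. ] shift [-0.004  0.031 -0.002]  (after turn)
```

Emit:
send_rows(targets=[0, 0, 0, 0, 0.032, -0.009, -1, 0, 0, 0, 0, 0, 0, -1])

```text
time_s: 46.9
eef_pos: [587.1, 82.1, 73.3]
ee_rot: [-0.092, 0.694, 0.708, -0.094]
force: [0.6, -0.1, -1.6]
grip_width: 0.13
grip_force: 68.9
```

Emit:
send_rows(targets=[0, 0, 0, 0, 0.032, -0.009, -1, 0, 0, 0, 0, 0, 0, -1])

```text
time_s: 47.15
eef_pos: [588.3, 82.4, 73.4]
ee_rot: [-0.093, 0.694, 0.708, -0.094]
force: [-4.5, 1.0, 1.4]
grip_width: 0.129
grip_force: 69.4
```

Run:
```python
from lid import *
tip(); c=cap("side")
for q in blobs(c,(20,130,100),(32,255,255),(280,170,350,260),1): print("tab",np.round(cv2.minAreaRect(q)[0],1),cv2.contourArea(q))
cv2.imwrite("pics/i.png",cv2.resize(c["img"][160:260,240:360],(720,600),interpolation=cv2.INTER_CUBIC)[:,:,::-1])
```

```text
tip in station [64.2 -0.5 47.3] tilt 15.2
```

View pics/i.png

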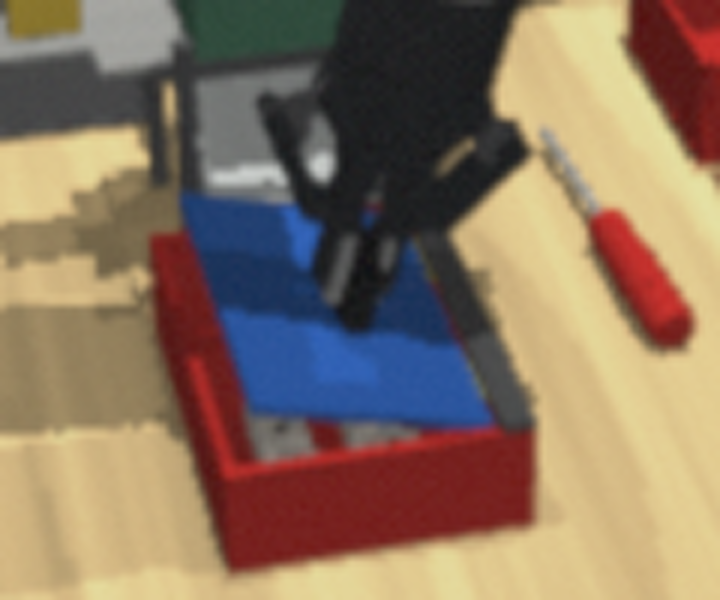

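The tabs are under the keeper and touching the back wall, at tip x about 65. I'll back off 2 mm and swing the front down about the tab tips.

Emit:
send_rows(targets=[0, 0, 0, 0, -0.035, 0.009, -1, 0, 0, 0, 0, 0, 0, -1, -3.75, 0, 0, 0, -0.013, 0.068, -1, 0, 0, 0, 0, 0, 0, -1])

```text
time_s: 47.7
eef_pos: [584.7, 82.1, 69.8]
ee_rot: [-0.069, 0.697, 0.711, -0.07]
force: [1.0, 0.3, -1.1]
grip_width: 0.131
grip_force: 69.0
```

```bash
python3 lid.py 62.2 -1 46.8 7.5
```

```text
tip in station [62.2 -0.7 47.7] tilt 11.3
at [584.7  82.1  69.8] w 11.1 gf 69.0 F [ 1.   0.3 -1.1] t 47.7 q [-0.05  0.72  1.31 -0.01  1.31 -0.07]
turn [-3.8 -0.   0.1] shift [-0.005 -0.011  0.084]  (after turn)
```

Emit:
send_rows(targets=[-3.8, 0, 0, -0.005, -0.011, 0.084, -1, 0, 0, 0, 0, 0, 0, -1])

```text
time_s: 47.95
eef_pos: [583.1, 81.8, 64.9]
ee_rot: [-0.047, 0.698, 0.713, -0.047]
force: [-0.3, -0.1, -1.7]
grip_width: 0.133
grip_force: 69.0
```

```bash
python3 lid.py 62.2 -1 46.8 3.7
```

```text
tip in station [61.9 -1.  46.7] tilt 7.6
at [583.1  81.8  64.9] w 11.3 gf 69.0 F [-0.3 -0.1 -1.7] t 48.0 q [-0.06  0.69  1.37 -0.01  1.21 -0.07]
turn [-3.9 -0.   0. ] shift [ 0.001 -0.009  0.069]  (after turn)
```

Emit:
send_rows(targets=[-3.9, 0, 0, 0, -0.009, 0.069, -1, 0, 0, 0, 0, 0, 0, -1])

```text
time_s: 48.2
eef_pos: [582.1, 81.8, 60.9]
ee_rot: [-0.023, 0.7, 0.714, -0.023]
force: [-0.5, -0.7, -1.3]
grip_width: 0.128
grip_force: 69.1
```

```bash
python3 lid.py 62.2 -1 46.3 0
```

```text
tip in station [62.  -1.  46.8] tilt 3.8
at [582.1  81.8  60.9] w 10.9 gf 69.1 F [-0.5 -0.7 -1.3] t 48.2 q [-0.06  0.66  1.44 -0.01  1.11 -0.08]
turn [-3.8 -0.   0. ] shift [ 0.001 -0.01   0.077]  (after turn)
```

Emit:
send_rows(targets=[-3.8, 0, 0, 0, -0.01, 0.077, -1, 0, 0, 0, 0, 0, 0, -1])

```text
time_s: 48.45
eef_pos: [581.6, 81.6, 56.6]
ee_rot: [0.0, 0.7, 0.714, 0.001]
force: [-0.1, -0.4, -0.5]
grip_width: 0.125
grip_force: 69.1
```

```bash
python3 lid.py 62.2 -1 46 0
```

```text
tip in station [62.3 -1.1 46.7] tilt -0.1
at [581.6  81.6  56.6] w 10.6 gf 69.1 F [-0.1 -0.4 -0.5] t 48.5 q [-0.06  0.63  1.5   0.    1.01 -0.08]
turn [ 0.1 -0.   0. ] shift [ 0.003 -0.001  0.01 ]  (after turn)
```

Emit:
send_rows(targets=[0, 0, 0, 0, 0, 0.02, -1, 0, 0, 0, 0, 0, 0, -1])

```text
time_s: 48.7
eef_pos: [581.8, 81.7, 56.0]
ee_rot: [0.0, 0.7, 0.714, 0.001]
force: [-4.1, -1.4, 7.6]
grip_width: 0.126
grip_force: 70.5
```

Emit:
send_rows(targets=[0, 0, 0, 0, 0, 0.02, -1, 0, 0, 0, 0, 0, 0, -1])

```text
time_s: 48.95
eef_pos: [581.9, 81.7, 56.0]
ee_rot: [0.001, 0.7, 0.714, 0.001]
force: [-8.8, -0.4, 17.1]
grip_width: 0.127
grip_force: 72.1
```

Seated: TCP z 56 puts the underside at 46. Release, back away and look.

Emit:
send_rows(targets=[0, 0, 0, 0, 0, -0.02, -1, 0, 0, 0, 0, 0, 0, -0.4, 0, 0, 0, 0, 0, 0, -0.4, 0, 0, 0, 0, 0, 0, -0.4, 0, 0, 0, 0, 0, -0.2, -0.4])

```text
time_s: 49.58
eef_pos: [580.9, 81.7, 66.6]
ee_rot: [0.0, 0.7, 0.714, 0.001]
force: [0.5, 0.2, 0.2]
grip_width: 0.3
grip_force: 0.0
```

Emit:
send_rows(targets=[0, 0, 0, 0, 0, -0.5, -0.4, 0, 0, 0, 0, 0, -0.8, -0.4, 0, 0, 0, 0, 0, -0.8, -0.4, 0, 0, 0, 0, -0.9, 0, -0.4, 0, 0, 0, 0, -0.9, 0, -0.4])

```text
time_s: 50.2
eef_pos: [471.8, 79.5, 193.6]
ee_rot: [0.002, 0.7, 0.714, 0.002]
force: [0.2, 0.4, 0.8]
grip_width: 0.302
grip_force: 0.0
```

Emit:
send_rows(targets=[0, 0, 0, 0, -0.9, 0, -0.4, 0, 0, 0, -0.9, -0.2, 0, -0.4, 0, 0, 0, -0.9, 0, 0, -0.4, 0, 0, 0, -0.9, 0, 0, -0.4, 0, 0, 0, 0, 0, 0, -0.4])

```text
time_s: 50.82
eef_pos: [410.3, -86.6, 193.1]
ee_rot: [0.002, 0.702, 0.712, 0.001]
force: [-0.3, -0.7, -0.3]
grip_width: 0.302
grip_force: 0.0
```

Run:
```python
from h import *; from st import *
t=cap("top"); s=cap("side")
for q in blobs(t,(100,130,60),(125,255,255),(240,180,345,260),200):
    r=rect(t,q,51); d=np.array(r[0])-O; print("lid",np.round(r,1) if 0 else (r), "station centre",np.round(d,1))
g=lambda c,a,b,u,v,w: cv2.resize(c["img"][b:b+v,a:a+u],w,interpolation=cv2.INTER_CUBIC)
cv2.imwrite("pics/j.png",np.hstack([g(t,180,182,160,120,(480,360)),g(s,240,150,90,108,(300,360))])[:,:,::-1])
```

```text
lid ((574.73974609375, 81.77479553222656), (110.826904296875, 172.58688354492188), 1.1321192979812622) station centre [-7.1 -1. ]
```

View pics/j.png

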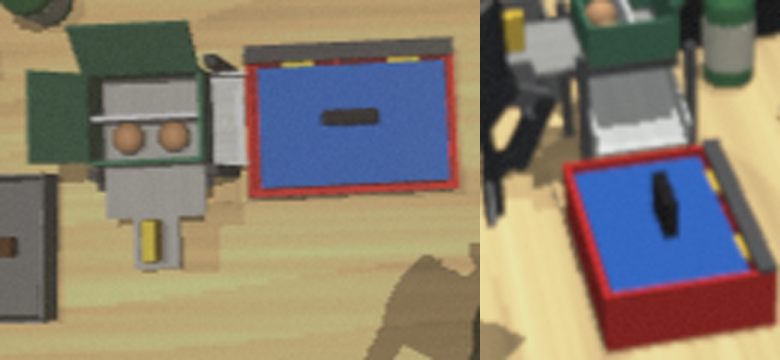

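The lid lies flat inside the rim, with both tabs under the keeper at (298,64) and (403,60) px. The gate is shut and both spares are still in the front cell.

```bash
python3 -c "
from rig import job; print(job.finish_job())"
```

```text
the job is handed in; nothing more can be done
None
```

I handed the job in at about 51 s: the offcut is in the tray, two knobs and four blocks are in the box, the spares are still in the front cell, the gate is shut, and the lid lies flat and seated with its tabs under the keeper.

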